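# Lock the T-foot holders on the washer rack and stand the osteotomes in them

### The arm

A 6-joint arm with a two-finger parallel gripper is mounted at the origin on the work surface. World frame = base frame: x ahead of the robot, y to its left, z up, the work surface at z = 0. Lengths are in m, angles in degrees, forces in N, time in s.
With the tool pointing down it reaches from about 0.4 to 0.825 m from the base axis. Payload 7 kg.
Tool frame: the origin (TCP) lies on the centre line of the jaws, within the pads' length; the fingertips stand 8 mm ahead of it and the grasp point (between the pads) lies 11 mm behind it (robot.finger_overhang is the distance from the TCP to the fingertips, in m); z points along the fingers, y is the line along which they close (so a half turn about z gives the same grasp; the last joint's range is limited). The gripper opens to 88 mm and grips with 3 to 60 N. Pads are 19 mm wide; open, the fingers measure 130 mm over their backs; the gripper's body (78 mm by 193 mm) begins 47 mm behind the grasp point.
Start: joints at [-51.102, 20.546, 0.682, 0, -70.136, -16.507], TCP at [0.257, -0.624, 0.235] pointing down, gripper open.
Joint ranges: [-176.03, 176.03], [-82.01, 121.73], [-58.28, 71.71], [-173.87, 95.51], [-174.79, -0.11], [-173.66, 173.66]. Speed limits (degrees/s): [136.94, 136.94, 172.46, 180, 180, 180].

### API

Orientations are given as [roll, pitch, yaw] about the fixed x, y, z axes, in that order (R = Rz(yaw) Ry(pitch) Rx(roll)).
In Python, from cell import monitor, grab_frame, camera_model, hand_in, robot gives the robot as it stands.
- The arm moves only by the tool arm_command, never from a script. Its argument "targets" is one flat list of numbers, 7 for each row, row after row: the opening, from 0 (shut) to 1 (fully open), then the shift along the tool's x, y, z in units of 30 mm (1.0 is 30 mm), then the turn, a rotation vector about the tool's x, y, z in units of 8 degrees (1.0 is 8 degrees). A call has 1 to 20 rows; each row is the pose to reach, as a shift and turn from the pose commanded when the call began, along the tool's axes at that moment; what a row does not reach only later rows make up. A row lasts 1/8 s, in which the tool goes at most 62.5 mm and 10.7 degrees, less where a joint would pass 70% of its speed; a pose out of reach is approached as far as the arm can. A call with a gripper value outside its range is refused whole. The fingers move at their own pace and stop on an object; "force" is the grip in N (left out, the last holds). Time passes only in rows, so rows that repeat a pose let the fingers close. It gives the time, the measured TCP pose, the force, the opening and the grip force at its end, in the units of the state.
- monitor.sense(): the state, without advancing time (a new reading comes with each control period).
- grab_frame(name): name is "side" or "top" or "wrist"; returns the picture (420x560x3 uint8, red, green, blue); there is no depth.
- camera_model(name): a dict with "fx", "fy", "cx", "cy" (pixels), "rvec" (rotation vector, rad) and "tvec" (3), from world to camera coordinates, as OpenCV has them. Camera axes: x right, y down, z forward; pixel columns grow to the right and rows downward; lengths in m; the calibration is good to about 2 mm. The wrist camera is an equidistant fisheye: a pixel r from the principal point sees the ray r / f radians off the axis. A picture is of the moment at which its call begins: read the wrist's pose just before it. camera_model takes no time and is no camera call; for the wrist camera it gives the pose at the moment of the call.
- hand_in(): hands the job in; it is judged then, once.
The state is a dict: "time": time; "joint_pos": joint angles; "qd": joint speeds; "joint_torque": joint torques, N m; "ee_pos": TCP position; "orientation": TCP orientation; "wrist_force": force on the tool from outside, world axes, zero at the start; "wrist_torque": the same for the moment, N m; "finger_gap": opening from 0.0 (shut) to 1.0 (fully open); "grasp_force": force on a finger pad.
Only numpy, scipy, OpenCV 4.12 (cv2) and the standard library are available. Lean on these libraries where they do the work, as an engineer would, in place of code of your own. Each camera call takes 0.05 s, during which the arm holds its last target. There are 200 camera calls.

### The job

Fit out the washer rack: take both spare holder cups from the storage channel, pass each one's T-foot lengthwise through an empty slot of the rack until its flange is down on the deck, and turn it a quarter turn so that it is locked square across the slot, like the one already fitted. Only when both holders are locked, stand all the osteotomes from the rest in the holders, blade down, each in a cup of its own (the fitted one counts too). Leave the bottle, the bowl and the glove box where they are.

Things in the scene. Friction and masses are not known exactly. Their poses are not given: they have to be found in the camera images.
- rack: washer rack, fixed: steel deck 96 mm (x) by 360 mm (y), 6 mm thick, top 70 mm above the counter, open beneath; wire handles at both ends (y = +-190 mm) reach 99 mm. Three slots along its y axis at y = -110, 0, +110 mm, each 50 mm long (along y), 16 mm wide, through the deck; the one at -110 mm already carries a fixed, locked holder. Origin on the counter under the centre
- slot1 (a point): centre of the empty slot in the middle of the rack, on the deck's top surface; axes as the rack's (slot lengthwise along y)
- slot2 (a point): centre of the empty slot at the +y end of the rack, on the deck's top surface; axes as the rack's. A holder goes in with its own x along the slot and is locked when its x (long flange side) lies along the rack's x, either way round; turn it either way; there is no stop, only friction
- fitted_floor (a point): centre of the inner floor of the holder already fitted in the third slot (76 mm above the counter; its rim is 64 mm higher, its cup 32 mm square inside)
- channel: the storage channel for spare holders, fixed: two aluminium bars 200 mm long along its x axis, 20 mm wide, 26 mm apart, tops 28 mm above the counter, on a base plate. Origin on the counter under its centre
- holderA: loose steel holder, 0.28 kg: open square cup, 40 mm outside, 32 mm inside, on an oblong flange 64 mm (its x axis) by 46 mm (y), 6 mm thick, with the T-head below. Origin: centre of the flange's underside; rim 70 mm above it; z up out of the cup. Starts upright in the channel, origin 28 mm above the counter, T-head hanging between the bars, along them. Grip it by the outside of the cup walls
- holderB: another holder like holderA in every way
- headA (a point): centre of holderA's T-head, 13 mm under its origin; axes as the holder's. The head is a bar 40 mm long (along the holder's x, as the flange's long side), 10 mm wide (y) and 8 mm high, its bottom 17 mm under the flange, on a round neck 10 mm thick and 9 mm long
- headB (a point): the same for holderB
- floorA (a point): centre of the inner floor of holderA's cup, 6 mm above its origin and 64 mm below its rim; axes as the holder's
- floorB (a point): the same for holderB
- rest: instrument rest, fixed: two grey bars 330 mm long along its y axis, 10 mm wide, tops 32 mm above the counter, centre lines at x = -50 and +50 mm, on a base plate 4 mm thick; upstands at the bars' ends reach 44 mm. Between the bars (90 mm clear) fingers can reach down around a handle. Origin on the counter under its centre; x points away from the robot
- osteotome1: osteotome (bone chisel), steel, 0.16 kg, 200 mm long: square handle 16 x 16 x 160 mm, then a flat blade 40 mm long, 12 to 16 mm wide, 5 mm thick. Origin on its centre line near the balance point, 90 mm from the butt, 110 mm from the edge; x points to the blade. Starts lying across the rest's two bars, blade away from the robot, centre line 40 mm above the counter. May be absent
- osteotome2: another osteotome like osteotome1 (only the blade's width differs); may be absent
- osteotome3: another osteotome like osteotome1 (only the blade's width differs); may be absent
- blade1 (a point): middle of osteotome1's cutting edge, its far end; axes as the osteotome's
- blade2 (a point): middle of osteotome2's cutting edge, its far end; axes as the osteotome's
- blade3 (a point): middle of osteotome3's cutting edge, its far end; axes as the osteotome's
- butt1 (a point): middle of the butt end of osteotome1's handle
- butt2 (a point): middle of the butt end of osteotome2's handle
- butt3 (a point): middle of the butt end of osteotome3's handle
- bottle: bystander: a clear infusion bottle, 68 mm across and 170 mm tall, standing on the counter; origin under its centre
- bowl: bystander: a steel bowl, 110 mm across and 50 mm high; origin under its centre
- glovebox: bystander: a cardboard glove box 120 by 230 by 70 mm; origin under its centre
Things that resemble listed ones, but are neither listed nor needed, are in the scene too. What is shaped like the osteotome2 but orange is not meant.

How it is judged:
By the outcome, as a careful person would: the job done as asked, in the order asked, and still so for the second after the job is handed in, with the robot touching nothing.
Of osteotome1, osteotome2, osteotome3 only 2 to 3 are there at a start; the rules pass over those that are not, and their reading is None.
At some moment in a run one of osteotome1, osteotome2, osteotome3 may be knocked a few centimetres aside while the robot is not near it.
It also fails if it takes over 208 s, if anything falls off the work surface, if the arm or the gripper's body presses on something with over 40 N, if the wrist force passes 120 N, or if a joint passes its speed limit or range.

## Working session

There is one attempt and no reset: what is moved stays moved. The work goes in short steps, Python scripts to look and compute and a tool call to move; the robot and the scene stay as the last step left them, time stands still between calls to the robot, and variables do not carry over. Pictures are saved under pics/ and viewed, at most 14 in all, crops included, and the job is handed in when it is done.

Besides the shell and the picture viewer there is one more tool, called after ">>>" as a command line: name --argument value ..., lists and objects as JSON in quotes. arm_command: Moves the arm, as the interface text tells. Its arguments: {"type":"object","properties":{"targets":{"type":"array","items":{"type":"number"}},"force":{"type":"number"}},"required":["targets"]}

```bash
ls; mkdir -p pics; python3 - <<'E'
from cell import monitor, grab_frame, camera_model, robot
import cv2
print(monitor.sense()); print(robot.finger_overhang)
for n in("top","side"):
    im=grab_frame(n); cv2.imwrite(f"pics/{n}0.png",im[:,:,::-1]); print(camera_model(n))
print(camera_model("wrist"))
E
```

```text
pics
{'time': 0.0, 'joint_pos': array([-5.11008645e+01,  2.05894967e+01,  6.33324166e-01, -2.24452726e-02,
       -7.01353469e+01, -1.65074912e+01]), 'qd': array([-0.04750071,  0.02154107, -0.01472772,  0.03596974,  0.08249584,
        0.10774051]), 'joint_torque': array([-3.52452393e-03, -5.82719135e+01,  2.93039149e+01,  6.99730396e+00,
        6.58247009e-03, -1.91410527e-04]), 'ee_pos': array([ 0.25694007, -0.6236597 ,  0.23363383]), 'orientation': array([ 1.79906257e+02, -5.77685189e-03, -1.57615995e+02]), 'wrist_force': array([-0.9056261 ,  0.77446766, -0.18580582]), 'wrist_torque': array([ 0.006217  ,  0.01676313, -0.06613493]), 'grasp_force': 0.0, 'finger_gap': 0.9995117893868928}
0.008
{'fx': 381.6012254417939, 'fy': 381.6012254417939, 'cx': 278.30287837761796, 'cy': 208.74218737686866, 'rvec': array([ 2.16441226, -2.21092058,  0.02276037]), 'tvec': array([-0.00348859,  0.46319172,  1.17956678])}
{'fx': 389.81428916547515, 'fy': 389.81428916547515, 'cx': 271.02568070468413, 'cy': 208.93608603755573, 'rvec': array([ 1.10664585, -2.52220048,  0.88995943]), 'tvec': array([0.28806627, 0.32266465, 1.32779486])}
{'fx': 325.19226210127806, 'fy': 325.19226210127806, 'cx': 274.7079812251786, 'cy': 209.21566907046503, 'rvec': array([-1.65944711, -2.47900315, -0.32133647]), 'tvec': array([ 0.67429824, -0.0315273 ,  0.39011879])}
```

View pics/top0.png

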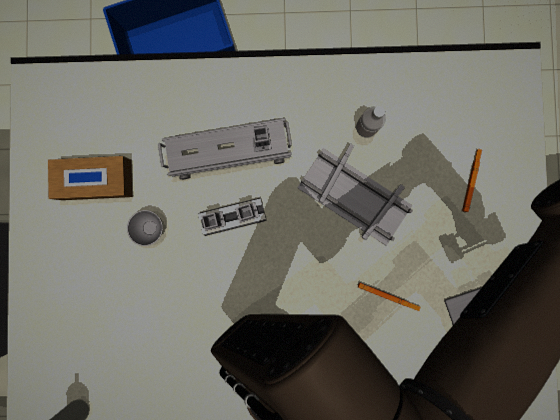

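View pics/side0.png

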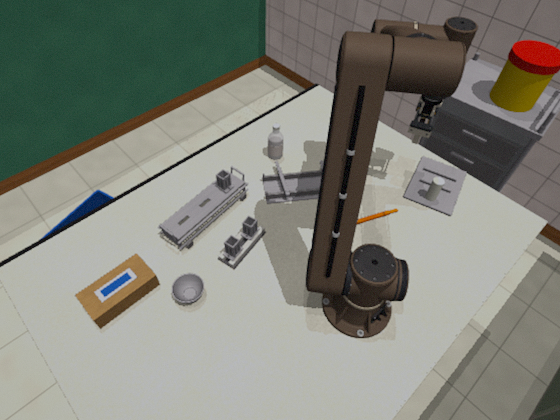

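The top view shows the rack at about (225,150), with the fitted holder at its right end (262,138). The channel is at (232,215) with two holders, and the rest at (355,195) with two osteotomes. The orange decoys lie at (470,180) and (390,295). I'll enlarge the parts that matter.

```bash
cat > h.py <<'E'
import numpy as np, cv2
from cell import monitor, grab_frame, camera_model, robot
from scipy.spatial.transform import Rotation as R
def w(px,z,m):  # pixels -> world at height z (pinhole)
    px=np.atleast_2d(px).astype(float); Rm=cv2.Rodrigues(m["rvec"])[0]; C=-Rm.T@m["tvec"]
    d=np.c_[(px[:,0]-m["cx"])/m["fx"],(px[:,1]-m["cy"])/m["fy"],np.ones(len(px))]@Rm
    return C+d*((np.asarray(z)-C[2])/d[:,2])[:,None]
def wf(px,z,m):  # fisheye
    px=np.atleast_2d(px).astype(float); Rm=cv2.Rodrigues(m["rvec"])[0]; C=-Rm.T@m["tvec"]
    u=(px-[m["cx"],m["cy"]])/m["fx"]; t=np.hypot(*u.T)+1e-9
    d=np.c_[u*(np.sin(t)/t)[:,None],np.cos(t)]@Rm
    return C+d*((np.asarray(z)-C[2])/d[:,2])[:,None]
def proj(P,m,fish=False):
    Rm=cv2.Rodrigues(m["rvec"])[0]; c=np.atleast_2d(P)@Rm.T+m["tvec"]
    if fish:
        r=np.hypot(c[:,0],c[:,1]); t=np.arctan2(r,c[:,2]); return c[:,:2]*(t/(r+1e-9))[:,None]*m["fx"]+[m["cx"],m["cy"]]
    return c[:,:2]/c[:,2:]*m["fx"]+[m["cx"],m["cy"]]
def crop(im,x0,y0,x1,y1,s,name):
    cv2.imwrite(f"pics/{name}.png",cv2.resize(im[y0:y1,x0:x1,::-1],None,fx=s,fy=s,interpolation=cv2.INTER_CUBIC))
def move(pos,yaw,grip=None):
    "shift/turn units from current (measured) pose to tool-down at pos, yaw"
    s=monitor.sense(); Rc=R.from_euler('xyz',s["orientation"],degrees=True); Rt=R.from_euler('xyz',[180,0,yaw],degrees=True)
    return np.round(np.r_[Rc.inv().apply(np.array(pos)-s["ee_pos"])/.03, (Rc.inv()*Rt).as_rotvec(degrees=True)/8],3)
E
python3 - <<'E'
from h import *
im=cv2.imread("pics/top0.png")[:,:,::-1]
crop(im,150,105,310,245,5,"c1") if 0 else crop(im,150,110,430,255,2.85,"c1")
m=camera_model("top")
print(w([[225,150],[262,138],[232,215],[355,195],[400,200]],[.07,.14,.1,.03,0.03],m).round(3))
E
```

```text
[[ 0.64   0.141  0.07 ]
 [ 0.657  0.025  0.14 ]
 [ 0.444  0.119  0.1  ]
 [ 0.499 -0.249  0.03 ]
 [ 0.481 -0.385  0.03 ]]
```

View pics/c1.png

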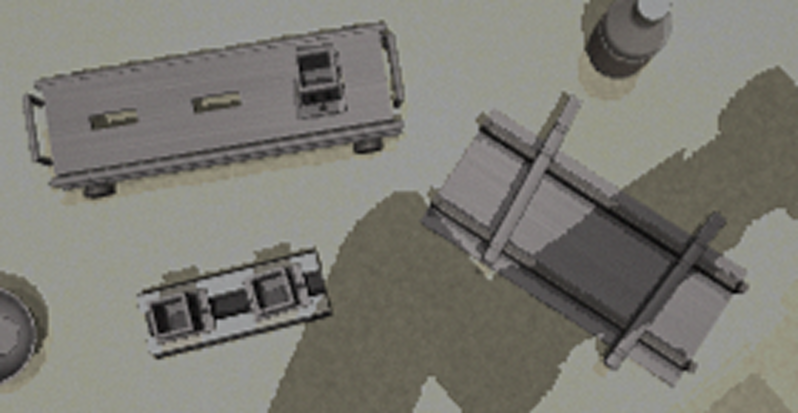

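The enlarged crop (scale 2.85, offset 150,110) shows these positions:
- **Slots:** at crop (114,119) and (216,101).
- **Fitted holder:** rim near (316,66).
- **Spare holders:** rims near (172,316) and (274,291).
- **Osteotomes:** two, one from (575,98) to (490,262) and one from (715,217) to (612,363).

Next I'll get coarse poses and the wrist-camera offset.

```bash
python3 - <<'E'
from h import *
m=camera_model("top"); c=lambda p:np.array(p)/2.85+[150,110]
for n,p,z in [("slot2",[114,119],.07),("slot1",[216,101],.07),("fit",[316,66],.14),("A",[172,316],.098),("B",[274,291],.098),("o1far",[575,98],.04),("o1near",[490,262],.04),("o2far",[715,217],.04),("o2near",[612,363],.04)]:
    print(n,w(c(p),z,m)[0].round(3))
s=monitor.sense(); mw=camera_model("wrist"); Rm=cv2.Rodrigues(mw["rvec"])[0]; C=-Rm.T@mw["tvec"]
Rt=R.from_euler('xyz',s["orientation"],degrees=True)
print("cam in tool",Rt.inv().apply(C-s["ee_pos"]),"axis",Rt.inv().apply(Rm[2]), "camx",Rt.inv().apply(Rm[0]))
print(move([.54,.08,.30],-75))
E
```

```text
slot2 [0.637 0.246 0.07 ]
slot1 [0.653 0.138 0.07 ]
fit [0.67  0.028 0.14 ]
A [0.428 0.182 0.098]
B [0.451 0.078 0.098]
o1far [ 0.653 -0.242  0.04 ]
o1near [ 0.479 -0.147  0.04 ]
o2far [ 0.522 -0.386  0.04 ]
o2near [ 0.37  -0.273  0.04 ]
cam in tool [ 6.82659829e-02 -1.37967766e-04 -1.50498237e-01] axis [-2.54058822e-01  3.25665346e-04  9.67188714e-01] camx [ 5.39600100e-04  9.99999835e-01 -1.94972422e-04]
[-1.7657e+01  1.8101e+01 -2.1860e+00  9.0000e-03  6.0000e-03 -1.0327e+01]
```

>>> arm_command --targets '[1, -17.66, 18.1, -2.19, 0, 0, -10.33, 1, -17.66, 18.1, -2.19, 0, 0, -10.33, 1, -17.66, 18.1, -2.19, 0, 0, -10.33, 1, -17.66, 18.1, -2.19, 0, 0, -10.33, 1, -17.66, 18.1, -2.19, 0, 0, -10.33, 1, -17.66, 18.1, -2.19, 0, 0, -10.33, 1, -17.66, 18.1, -2.19, 0, 0, -10.33, 1, -17.66, 18.1, -2.19, 0, 0, -10.33, 1, -17.66, 18.1, -2.19, 0, 0, -10.33, 1, -17.66, 18.1, -2.19, 0, 0, -10.33, 1, -17.66, 18.1, -2.19, 0, 0, -10.33, 1, -17.66, 18.1, -2.19, 0, 0, -10.33, 1, -17.66, 18.1, -2.19, 0, 0, -10.33, 1, -17.66, 18.1, -2.19, 0, 0, -10.33, 1, -17.66, 18.1, -2.19, 0, 0, -10.33, 1, -17.66, 18.1, -2.19, 0, 0, -10.33, 1, -17.66, 18.1, -2.19, 0, 0, -10.33, 1, -17.66, 18.1, -2.19, 0, 0, -10.33, 1, -17.66, 18.1, -2.19, 0, 0, -10.33, 1, -17.66, 18.1, -2.19, 0, 0, -10.33]'

```text
time: 2.6
ee_pos: [0.5401, 0.0797, 0.3003]
orientation: [180.0, 0.0, -75.0]
wrist_force: [0.6, -0.6, -0.9]
finger_gap: 1.005
grasp_force: 0.0
```

```bash
python3 - <<'E'
from h import *
s=monitor.sense(); print(s["time"],s["ee_pos"],s["orientation"],s["joint_pos"].round(1))
import pickle
mw=camera_model("wrist"); im=grab_frame("wrist"); t=grab_frame("top"); pickle.dump(mw,open("w1.pkl","wb"))
cv2.imwrite("pics/w1.png",im[:,:,::-1]); crop(im,0,0,560,420,1.42,"w1b"); cv2.imwrite("pics/t1.png",t[:,:,::-1])
E
```

```text
2.6 [0.54009163 0.07973225 0.30025366] [ 1.79998032e+02  2.04866438e-03 -7.49764303e+01] [ 29.    6.2  -9.6  -0.  -74.2 -13.9]
```

View pics/w1b.png

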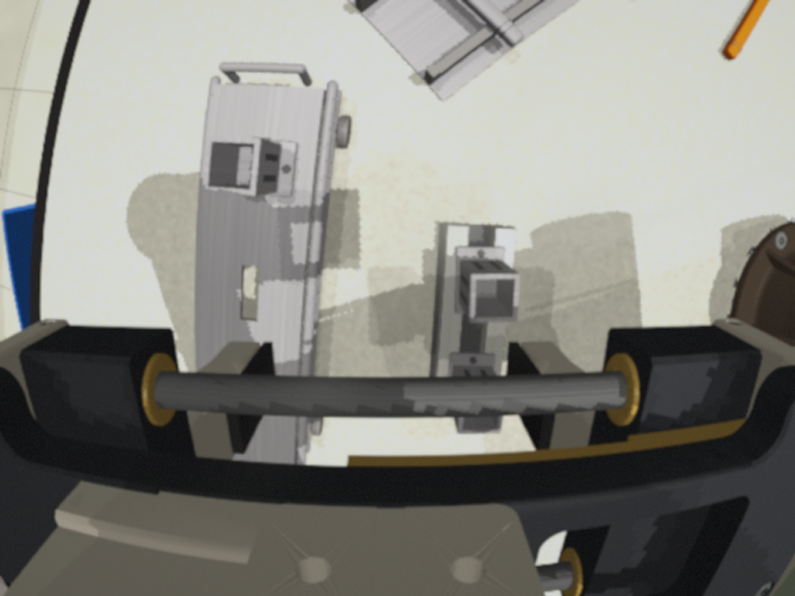

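The wrist view (scale 1.42) shows the fitted holder's rim at (233,165), slot1 at (248,292) and holder B at (493,297). The gripper hides what lies in +y, so I'll shift the camera that way.

>>> arm_command --targets '[1, -7.27, -1.25, 0, 0, 0, 0, 1, -7.27, -1.25, 0, 0, 0, 0, 1, -7.27, -1.25, 0, 0, 0, 0, 1, -7.27, -1.25, 0, 0, 0, 0, 1, -7.27, -1.25, 0, 0, 0, 0, 1, -7.27, -1.25, 0, 0, 0, 0, 1, -7.27, -1.25, 0, 0, 0, 0, 1, -7.27, -1.25, 0, 0, 0, 0]'

```text
time: 3.7
ee_pos: [0.52, 0.2993, 0.3006]
orientation: [-180.0, 0.0, -75.0]
wrist_force: [0.2, 0.4, 0.5]
finger_gap: 0.997
grasp_force: 0.0
```

```bash
python3 - <<'E'
from h import *
import pickle
s=monitor.sense(); print(s["time"],s["ee_pos"],s["orientation"],s["joint_pos"].round(1))
mw=camera_model("wrist"); im=grab_frame("wrist"); pickle.dump(mw,open("w2.pkl","wb"))
cv2.imwrite("pics/w2.png",im[:,:,::-1])
crop(im,120,40,390,240,2.95,"w2b")
E
```

```text
3.7 [0.51998841 0.29929742 0.30060337] [-1.79975168e+02  1.51582320e-02 -7.50337612e+01] [ 48.6  11.5  -3.2   0.  -75.3 -33.6]
```

View pics/w2b.png

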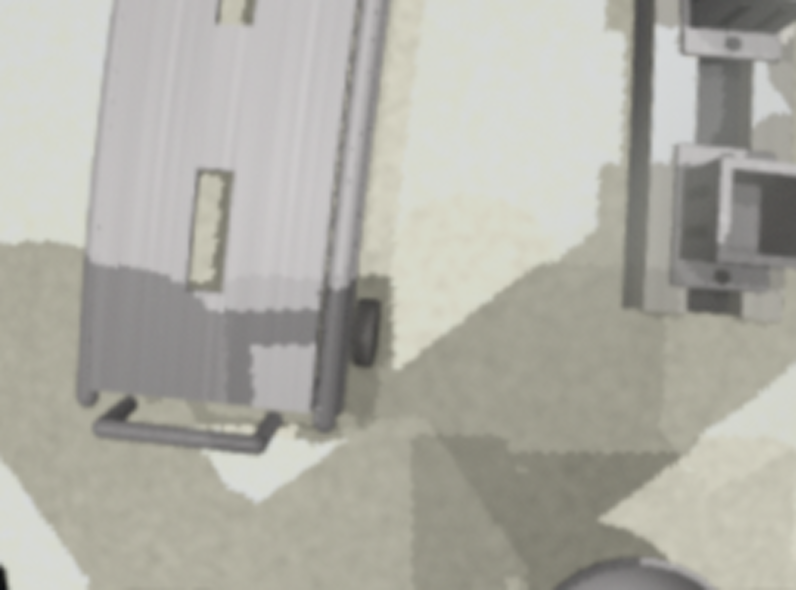

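Slot2 is at crop (211,230). Holder A is cut off on the right, so I'll re-crop the same frame.

```bash
python3 - <<'E'
from h import *
im=cv2.imread("pics/w2.png")[:,:,::-1]
a=cv2.resize(im[0:150,145:255],None,fx=3.6,fy=3.6,interpolation=cv2.INTER_CUBIC)
b=cv2.resize(im[0:150,320:430],None,fx=3.6,fy=3.6,interpolation=cv2.INTER_CUBIC)
cv2.imwrite("pics/w2c.png",np.hstack([a,b])[:,:,::-1])
E
```

```text
(no output)
```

View pics/w2c.png

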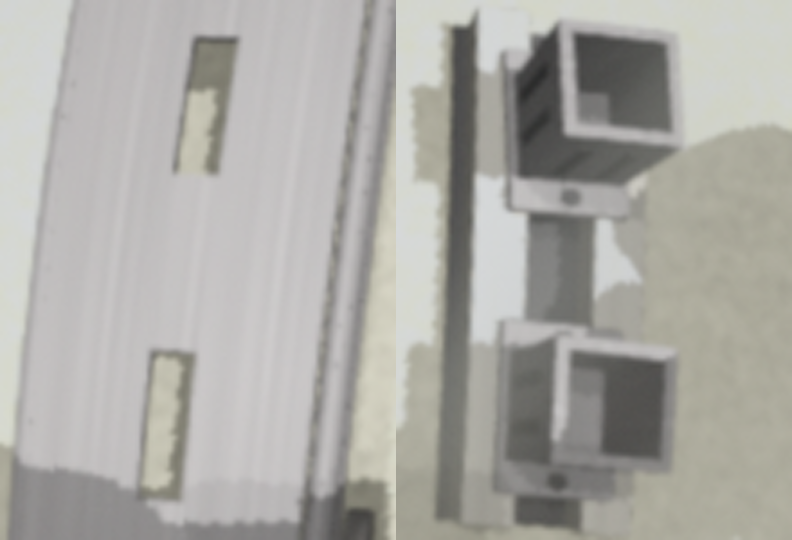

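Slot1 corners are at (194,38), (239,38), (219,174) and (174,172). Slot2's are at (152,351), (196,352), (181,500) and (138,497). The rims span (561,20)–(682,148) for B and (553,335)–(672,470) for A.

```bash
python3 - <<'E'
from h import *
import pickle
m=pickle.load(open("w2.pkl","rb")); res={}
for n,p,off,z in [("slot1",[(194,38),(239,38),(219,174),(174,172)],145,.07),("slot2",[(152,351),(196,352),(181,500),(138,497)],145,.07),
 ("B",[(561,20),(680,34),(682,148),(562,137)],320-110,.098),("A",[(558,335),(680,347),(672,470),(553,462)],210,.098),("Bin",[(573,35),(669,43),(670,132),(574,125)],210,.098),("Ain",[(569,350),(668,358),(661,458),(565,450)],210,.098)]:
    q=wf(np.array(p)/3.6+[off,0],z,m); c=q.mean(0); res[n]=c
    e=[np.linalg.norm(q[(i+1)%4]-q[i])*1e3 for i in range(4)]
    d=(q[0]+q[1]-q[2]-q[3]); print(n,c.round(4),np.round(e,1),"angle",np.degrees(np.arctan2(d[1],d[0])).round(1))
for a,b in [("slot1","slot2"),("B","A"),("Bin","Ain")]:
    d=res[a]-res[b]; print(a,b,np.hypot(*d[:2]),np.degrees(np.arctan2(d[1],d[0])))
E
```

```text
slot1 [0.6515 0.1393 0.07  ] [15.4 49.  15.4 48.5] angle -81.6
slot2 [0.6358 0.248  0.07  ] [15.  49.3 14.9 48.9] angle -81.9
B [0.4521 0.0829 0.098 ] [40.1 40.1 40.  40.4] angle -76.7
A [0.428  0.1846 0.098 ] [40.4 39.3 39.5 39.5] angle -77.1
Bin [0.4522 0.0828 0.098 ] [32.4 31.3 32.1 31.1] angle -76.8
Ain [0.4281 0.1849 0.098 ] [32.7 31.8 31.9 31.1] angle -77.3
slot1 slot2 0.10986915697549232 -81.81527579867301
B A 0.10448204768674595 -76.70497674935167
Bin Ain 0.1048516103911062 -76.74832905098937
```

```bash
python3 - <<'E'
from h import *
print(move([.428,.1847,.15],-76.9),move([.428,.1847,.064],-76.9))
E
```

```text
[ 2.903e+00  3.952e+00  5.017e+00 -3.000e-03  2.000e-03  2.340e-01] [ 2.903e+00  3.953e+00  7.884e+00 -3.000e-03  2.000e-03  2.340e-01]
```

>>> arm_command --targets '[1, 2.9, 3.95, 5, 0, 0, 0.23, 1, 2.9, 3.95, 5, 0, 0, 0.23, 1, 2.9, 3.95, 5, 0, 0, 0.23, 1, 2.9, 3.95, 5, 0, 0, 0.23, 1, 2.9, 3.95, 5, 0, 0, 0.23, 1, 2.9, 3.95, 5, 0, 0, 0.23, 1, 2.9, 3.95, 6, 0, 0, 0.23, 1, 2.9, 3.95, 7, 0, 0, 0.23, 1, 2.9, 3.95, 7.88, 0, 0, 0.23, 1, 2.9, 3.95, 7.88, 0, 0, 0.23, 1, 2.9, 3.95, 7.88, 0, 0, 0.23, 0, 2.9, 3.95, 7.88, 0, 0, 0.23, 0, 2.9, 3.95, 7.88, 0, 0, 0.23, 0, 2.9, 3.95, 7.88, 0, 0, 0.23, 0, 2.9, 3.95, 7.88, 0, 0, 0.23, 0, 2.9, 3.95, 7.88, 0, 0, 0.23, 0, 2.9, 3.95, 7.88, 0, 0, 0.23, 0, 2.9, 3.95, 7.88, 0, 0, 0.23, 0, 2.9, 3.95, 7.88, 0, 0, 0.23]' --force 40

```text
time: 6.12
ee_pos: [0.4281, 0.1856, 0.064]
orientation: [-180.0, 0.0, -76.8]
wrist_force: [1.2, -0.2, 0.2]
finger_gap: 0.456
grasp_force: 40.0
```

```bash
python3 - <<'E'
from h import *
print(move([.428,.1856,.17],-76.9),move([.6357,.2487,.17],-81.8),move([.6357,.2487,.108],-81.8))
E
```

```text
[-2.000e-03  2.000e-03 -3.534e+00 -3.000e-03  2.000e-03  1.200e-02] [-4.690e-01 -7.219e+00 -3.531e+00 -3.000e-03  2.000e-03  6.250e-01] [-4.690e-01 -7.218e+00 -1.464e+00 -3.000e-03  2.000e-03  6.250e-01]
```

>>> arm_command --targets '[0, 0, 0, -1.2, 0, 0, 0, 0, 0, 0, -2.4, 0, 0, 0, 0, 0, 0, -3.53, 0, 0, 0, 0, -0.1, -1.5, -3.53, 0, 0, 0.1, 0, -0.2, -3, -3.53, 0, 0, 0.3, 0, -0.3, -4.5, -3.53, 0, 0, 0.4, 0, -0.4, -6, -3.53, 0, 0, 0.5, 0, -0.47, -7.22, -3.53, 0, 0, 0.62, 0, -0.47, -7.22, -3.53, 0, 0, 0.62, 0, -0.47, -7.22, -3.53, 0, 0, 0.62, 0, -0.47, -7.22, -3.0, 0, 0, 0.62, 0, -0.47, -7.22, -2.7, 0, 0, 0.62, 0, -0.47, -7.22, -2.7, 0, 0, 0.62]'

```text
time: 7.75
ee_pos: [0.6345, 0.2481, 0.1436]
orientation: [179.9, -0.0, -81.8]
wrist_force: [-0.5, 0.5, -2.6]
finger_gap: 0.457
grasp_force: 40.0
```

```bash
python3 - <<'E'
from h import *
s=monitor.sense(); print(s["time"],s["ee_pos"],s["orientation"],s["joint_pos"].round(1),s["finger_gap"])
m=camera_model("side");a=grab_frame("side"); b=grab_frame("wrist")
p=proj([.636,.248,.07],m)[0].astype(int); x0,y0=p-[45,55]
A=cv2.resize(a[y0:y0+100,x0:x0+90],(450,500),interpolation=cv2.INTER_CUBIC)
B=cv2.resize(b[100:300,200:340],(350,500),interpolation=cv2.INTER_CUBIC)
cv2.imwrite("pics/i1.png",np.hstack([A,B])[:,:,::-1]); print(p)
E
```

```text
7.75 [0.63447894 0.24811044 0.14358033] [ 1.79876777e+02 -4.95843167e-02 -8.17623651e+01] [ 37.7  24.8  -5.1  -0.  -60.2 -29.5] 0.4566964766454637
[183 219]
```

View pics/i1.png

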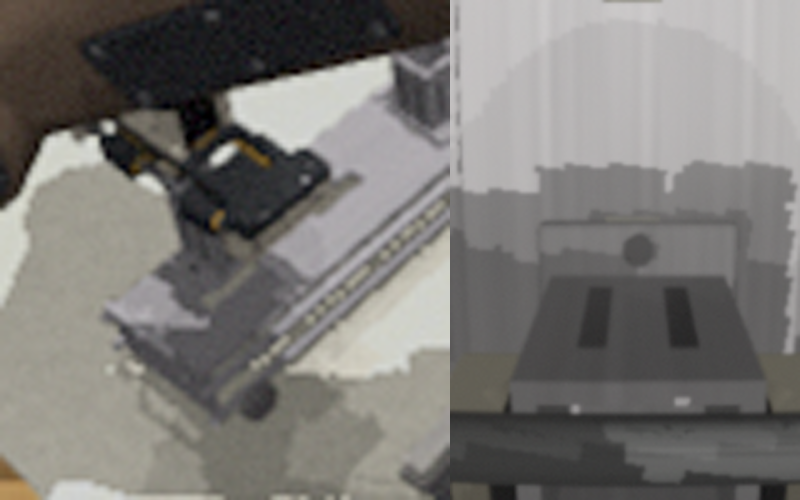

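The held holder sits square and centred in the fingers, with its flange at (640,250). The slot itself is hidden, so I'll descend slowly and watch the force.

>>> arm_command --targets '[0, -0.02, -0.04, 0.2, 0, 0, 0, 0, -0.02, -0.04, 0.4, 0, 0, 0, 0, -0.02, -0.04, 0.6, 0, 0, 0, 0, -0.02, -0.04, 0.7, 0, 0, 0, 0, -0.02, -0.04, 0.8, 0, 0, 0, 0, -0.02, -0.04, 0.8, 0, 0, 0]'

```text
time: 8.6
ee_pos: [0.6366, 0.2492, 0.1206]
orientation: [180.0, -0.0, -81.8]
wrist_force: [-0.6, 0.0, -2.6]
finger_gap: 0.453
grasp_force: 40.0
```

>>> arm_command --targets '[0, 0.01, 0.03, 0.15, 0, 0, 0, 0, 0.01, 0.03, 0.3, 0, 0, 0, 0, 0.01, 0.03, 0.4, 0, 0, 0, 0, 0.01, 0.03, 0.45, 0, 0, 0, 0, 0.01, 0.03, 0.47, 0, 0, 0, 0, 0.01, 0.03, 0.47, 0, 0, 0]'

```text
time: 9.35
ee_pos: [0.6359, 0.2489, 0.1068]
orientation: [-180.0, 0.0, -81.8]
wrist_force: [0.4, -0.2, -2.7]
finger_gap: 0.455
grasp_force: 40.0
```

>>> arm_command --targets '[0, 0, 0, 0, 0, 0, -0.9, 0, 0, 0, 0, 0, 0, -1.8, 0, 0, 0, 0, 0, 0, -2.7, 0, 0, 0, 0, 0, 0, -3.6, 0, 0, 0, 0, 0, 0, -4.5, 0, 0, 0, 0, 0, 0, -5.4, 0, 0, 0, 0, 0, 0, -6.3, 0, 0, 0, 0, 0, 0, -7.2, 0, 0, 0, 0, 0, 0, -8.1, 0, 0, 0, 0, 0, 0, -9, 0, 0, 0, 0, 0, 0, -9.9, 0, 0, 0, 0, 0, 0, -10.8, 0, 0, 0, 0, 0, 0, -11.25, 0, 0, 0, 0, 0, 0, -11.25, 0, 0, 0, 0.02, 0, 0, -11.25, 0, 0, 0, 0.04, 0, 0, -11.25, 0, 0, 0, 0.04, 0, 0, -11.25]'

```text
time: 11.48
ee_pos: [0.6359, 0.2489, 0.106]
orientation: [-180.0, -0.0, 8.2]
wrist_force: [-2.1, 0.5, 2.0]
finger_gap: 0.453
grasp_force: 40.0
```

>>> arm_command --targets '[1, 0, 0, 0, 0, 0, 0, 1, 0, 0, 0, 0, 0, 0, 1, 0, 0, 0, 0, 0, 0, 1, 0, 0, 0, 0, 0, 0, 1, 0, 0, 0, 0, 0, 0, 1, 0, 0, -1, 0, 0, 0, 1, 0, 0, -2, 0, 0, 0, 1, 0, 0, -4, 0, 0, 0, 1, 0, 0, -6, 0, 0, 0, 1, 0, 0, -6, 0, 0, 0]'

```text
time: 12.72
ee_pos: [0.6381, 0.2498, 0.2923]
orientation: [-179.8, -0.6, 8.3]
wrist_force: [-0.6, 0.0, -1.4]
finger_gap: 0.998
grasp_force: 0.0
```

```bash
python3 - <<'E'
from h import *
print(move([.54,.30,.30],-76.8))
print(move([.4525,.0829,.15],-76.8),move([.4525,.0829,.064],-76.8))
E
```

```text
[-2.993 -2.127 -0.279 -0.075 -0.039 10.631]
[-6.968  4.634  4.657 -0.075 -0.039 10.631] [-6.997  4.645  7.524 -0.075 -0.039 10.631]
```

>>> arm_command --targets '[1, -3, -2.1, -0.3, 0, 0, 10.63, 1, -3, -2.1, -0.3, 0, 0, 10.63, 1, -3, -2.1, -0.3, 0, 0, 10.63, 1, -3, -2.1, -0.3, 0, 0, 10.63, 1, -3, -2.1, -0.3, 0, 0, 10.63, 1, -3, -2.1, -0.3, 0, 0, 10.63, 1, -3, -2.1, -0.3, 0, 0, 10.63, 1, -3, -2.1, -0.3, 0, 0, 10.63, 1, -3, -2.1, -0.3, 0, 0, 10.63, 1, -3, -2.1, -0.3, 0, 0, 10.63, 1, -3, -2.1, -0.3, 0, 0, 10.63, 1, -3, -2.1, -0.3, 0, 0, 10.63]'

```text
time: 14.22
ee_pos: [0.5377, 0.2984, 0.2945]
orientation: [-180.0, 0.0, -76.7]
wrist_force: [0.0, -0.2, -0.2]
finger_gap: 0.999
grasp_force: 0.0
```

```bash
python3 - <<'E'
from h import *
import pickle
s=monitor.sense(); print(s["time"],s["ee_pos"],s["orientation"],s["joint_pos"].round(1))
mw=camera_model("wrist"); im=grab_frame("wrist"); pickle.dump(mw,open("w3.pkl","wb"))
cv2.imwrite("pics/w3.png",im[:,:,::-1])
a=proj([[.636,.248,.14],[.6515,.1393,.07],[.452,.083,.098]],mw,True); print(a)
def cr(p,s=3.6):
    x,y=np.clip((p-55).astype(int),0,[450,310]); print(x,y); return cv2.resize(im[y:y+110,x:x+110],None,fx=s,fy=s,interpolation=cv2.INTER_CUBIC)
cv2.imwrite("pics/w3b.png",np.hstack([cr(a[0]),cr(a[2])])[:,:,::-1])
print(move([.4525,.0829,.15],-76.8),move([.4525,.0829,.064],-76.8))
E
```

```text
14.225 [0.5377108  0.29835153 0.29454543] [-1.79998922e+02  2.76371068e-03 -7.67460760e+01] [ 47.2  13.1  -1.9  -0.  -75.  -33.9]
[[186.01643702 124.26094019]
 [210.4870246   32.90134213]
 [393.987434    24.18952697]]
131 69
338 0
[6.341e+00 4.410e+00 4.818e+00 0.000e+00 0.000e+00 5.000e-03] [6.341e+00 4.410e+00 7.684e+00 0.000e+00 0.000e+00 5.000e-03]
```

View pics/w3b.png

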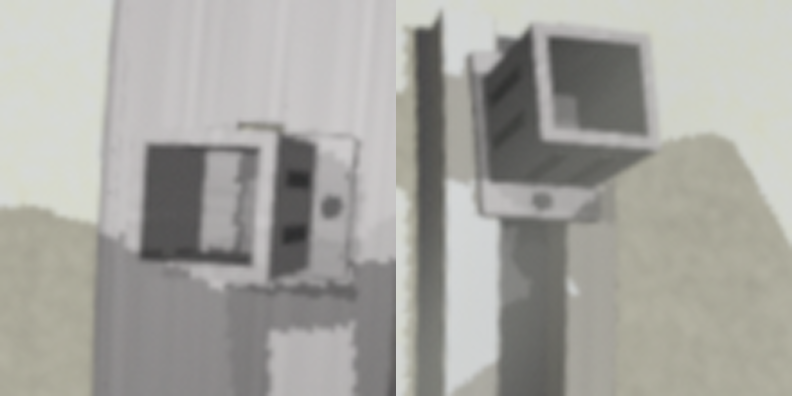

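Holder A is seated square across slot2, its rim at crop (205,205) and the flange flat on the deck. B has not moved. On to B.

>>> arm_command --targets '[1, 6.34, 4.41, 4.8, 0, 0, 0, 1, 6.34, 4.41, 4.8, 0, 0, 0, 1, 6.34, 4.41, 4.8, 0, 0, 0, 1, 6.34, 4.41, 4.8, 0, 0, 0, 1, 6.34, 4.41, 4.8, 0, 0, 0, 1, 6.34, 4.41, 4.8, 0, 0, 0, 1, 6.34, 4.41, 4.8, 0, 0, 0, 1, 6.34, 4.41, 4.8, 0, 0, 0, 1, 6.34, 4.41, 5.8, 0, 0, 0, 1, 6.34, 4.41, 6.8, 0, 0, 0, 1, 6.34, 4.41, 7.68, 0, 0, 0, 1, 6.34, 4.41, 7.68, 0, 0, 0, 0, 6.34, 4.41, 7.68, 0, 0, 0, 0, 6.34, 4.41, 7.68, 0, 0, 0, 0, 6.34, 4.41, 7.68, 0, 0, 0, 0, 6.34, 4.41, 7.68, 0, 0, 0, 0, 6.34, 4.41, 7.68, 0, 0, 0, 0, 6.34, 4.41, 7.68, 0, 0, 0, 0, 6.34, 4.41, 7.68, 0, 0, 0, 0, 6.34, 4.41, 7.68, 0, 0, 0]' --force 40

```text
time: 16.77
ee_pos: [0.4525, 0.0831, 0.0643]
orientation: [-180.0, 0.0, -76.8]
wrist_force: [0.5, -0.5, 2.4]
finger_gap: 0.455
grasp_force: 39.4
```

```bash
python3 - <<'E'
from h import *
print(monitor.sense()["ee_pos"],move([.4525,.0829,.18],-76.8),move([.6515,.1393,.18],-81.8),move([.6515,.1393,.14],-81.8))
E
```

```text
[0.4525271  0.08306977 0.06431868] [ 5.000e-03  1.000e-03 -3.856e+00 -3.000e-03  0.000e+00 -0.000e+00] [-3.110e-01 -6.887e+00 -3.853e+00 -3.000e-03  0.000e+00  6.250e-01] [-3.110e-01 -6.886e+00 -2.520e+00 -3.000e-03  0.000e+00  6.250e-01]
```

>>> arm_command --targets '[0, 0, 0, -1.2, 0, 0, 0, 0, 0, 0, -2.5, 0, 0, 0, 0, 0, 0, -3.85, 0, 0, 0, 0, -0.1, -1.5, -3.85, 0, 0, 0.1, 0, -0.1, -3, -3.85, 0, 0, 0.3, 0, -0.2, -4.5, -3.85, 0, 0, 0.4, 0, -0.3, -6, -3.85, 0, 0, 0.5, 0, -0.31, -6.88, -3.85, 0, 0, 0.62, 0, -0.31, -6.88, -3.85, 0, 0, 0.62, 0, -0.31, -6.88, -3.85, 0, 0, 0.62, 0, -0.31, -6.88, -3.2, 0, 0, 0.62, 0, -0.31, -6.88, -2.6, 0, 0, 0.62, 0, -0.31, -6.88, -2.5, 0, 0, 0.62, 0, -0.31, -6.88, -2.5, 0, 0, 0.62, 0, -0.31, -6.88, -2.5, 0, 0, 0.62, 0, -0.31, -6.88, -2.5, 0, 0, 0.62]'

```text
time: 18.77
ee_pos: [0.6514, 0.1393, 0.1398]
orientation: [-179.9, 0.0, -81.8]
wrist_force: [-0.5, -0.7, -3.5]
finger_gap: 0.454
grasp_force: 39.4
```

Offset between the TCP and the flange is 36 mm, so the seat is at TCP z ≈ 0.106.

>>> arm_command --targets '[0, 0, 0, 0.2, 0, 0, 0, 0, 0, 0, 0.4, 0, 0, 0, 0, 0, 0, 0.6, 0, 0, 0, 0, 0, 0, 0.7, 0, 0, 0, 0, 0, 0, 0.8, 0, 0, 0, 0, 0, 0, 0.9, 0, 0, 0, 0, 0, 0, 1, 0, 0, 0, 0, 0, 0, 1.07, 0, 0, 0, 0, 0, 0, 1.1, 0, 0, 0, 0, 0, 0, 1.1, 0, 0, 0]'

```text
time: 20.02
ee_pos: [0.6511, 0.1391, 0.1064]
orientation: [-180.0, -0.0, -81.8]
wrist_force: [-0.4, -0.2, -0.6]
finger_gap: 0.459
grasp_force: 39.4
```

Seated, with light contact. I'll turn it now.

>>> arm_command --targets '[0, 0, 0, 0, 0, 0, -0.9, 0, 0, 0, 0, 0, 0, -1.8, 0, 0, 0, 0, 0, 0, -2.7, 0, 0, 0, 0, 0, 0, -3.6, 0, 0, 0, 0, 0, 0, -4.5, 0, 0, 0, 0, 0, 0, -5.4, 0, 0, 0, 0, 0, 0, -6.3, 0, 0, 0, 0, 0, 0, -7.2, 0, 0, 0, 0, 0, 0, -8.1, 0, 0, 0, 0, 0, 0, -9, 0, 0, 0, 0, 0, 0, -9.9, 0, 0, 0, 0, 0, 0, -10.8, 0, 0, 0, 0, 0, 0, -11.25, 0, 0, 0, 0, 0, 0, -11.25, 0, 0, 0, 0.02, 0, 0, -11.25, 0, 0, 0, 0.02, 0, 0, -11.25]'

```text
time: 22.02
ee_pos: [0.6514, 0.1391, 0.1064]
orientation: [180.0, -0.0, 8.2]
wrist_force: [-3.0, -0.9, 5.7]
finger_gap: 0.457
grasp_force: 39.4
```

>>> arm_command --targets '[1, 0, 0, 0, 0, 0, 0, 1, 0, 0, 0, 0, 0, 0, 1, 0, 0, 0, 0, 0, 0, 1, 0, 0, 0, 0, 0, 0, 1, 0, 0, 0, 0, 0, 0, 1, 0, 0, -1, 0, 0, 0, 1, 0, 0, -2, 0, 0, 0, 1, 0, 0, -4, 0, 0, 0, 1, 0, 0, -6, 0, 0, 0, 1, 0, 0, -6, 0, 0, 0, 1, 0, 0, -6, 0, 0, 0]'

```text
time: 23.4
ee_pos: [0.6508, 0.1392, 0.2854]
orientation: [-180.0, -0.0, 8.2]
wrist_force: [-1.0, 0.9, -0.4]
finger_gap: 0.999
grasp_force: 0.0
```

```bash
python3 - <<'E'
from h import *
print(monitor.sense()["joint_pos"].round(1),move([.50,.09,.32],-75),move([.40,-.10,.32],-55))
E
```

```text
[ 28.8  18.2   3.9  -0.  -75.7  69.4] [-5.2100e+00  9.0200e-01 -1.1530e+00 -4.0000e-03  3.0000e-03  1.0403e+01] [-9.415e+00  6.694e+00 -1.157e+00 -4.000e-03  2.000e-03  7.903e+00]
```

>>> arm_command --targets '[1, -7.9, 5.57, -1.15, 0, 0, 9.78, 1, -7.9, 5.57, -1.15, 0, 0, 9.78, 1, -7.9, 5.57, -1.15, 0, 0, 9.78, 1, -7.9, 5.57, -1.15, 0, 0, 9.78, 1, -7.9, 5.57, -1.15, 0, 0, 9.78, 1, -7.9, 5.57, -1.15, 0, 0, 9.78, 1, -7.9, 5.57, -1.15, 0, 0, 9.78, 1, -7.9, 5.57, -1.15, 0, 0, 9.78, 1, -7.9, 5.57, -1.15, 0, 0, 9.78, 1, -7.9, 5.57, -1.15, 0, 0, 9.78, 1, -7.9, 5.57, -1.15, 0, 0, 9.78, 1, -7.9, 5.57, -1.15, 0, 0, 9.78]'

```text
time: 24.9
ee_pos: [0.4405, -0.0602, 0.32]
orientation: [180.0, 0.0, -70.0]
wrist_force: [-0.2, -0.3, -0.2]
finger_gap: 1.001
grasp_force: 0.0
```

```bash
python3 - <<'E'
from h import *
import pickle
s=monitor.sense(); print(s["time"],s["ee_pos"],s["orientation"],s["joint_pos"].round(1))
mw=camera_model("wrist"); im=grab_frame("wrist"); t=grab_frame("top"); pickle.dump(mw,open("w4.pkl","wb"))
cv2.imwrite("pics/w4.png",im[:,:,::-1]); cv2.imwrite("pics/t4.png",t[:,:,::-1])
a=cv2.resize(im[0:230,80:400],(640,460),interpolation=cv2.INTER_CUBIC)
b=cv2.resize(t[105:190,150:300],(320,181),interpolation=cv2.INTER_CUBIC)
out=np.zeros((600,640,3),np.uint8); out[:460]=a; crop_=t[105:185,150:310]; out[460:]=cv2.resize(crop_,(640,320),interpolation=cv2.INTER_CUBIC)[100:240]
cv2.imwrite("pics/w4b.png",out[:,:,::-1])
E
```

```text
24.9 [ 0.44050204 -0.06015417  0.31995587] [ 1.79989453e+02  1.43556562e-03 -6.99844589e+01] [ 17.8  -4.7 -18.2  -0.  -76.5   2.2]
```

View pics/w4b.png

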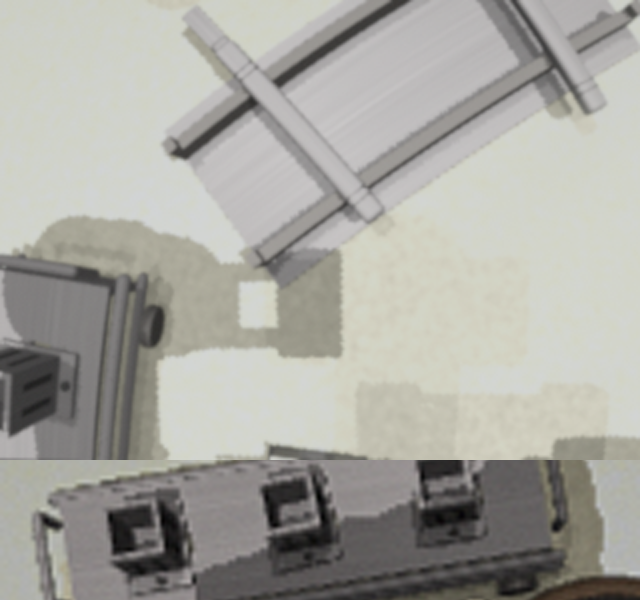

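The picture (scale 2, offset (80,0)) shows osteotome1 with its edge near (190,14), the handle running from about (225,50) to its butt at (371,212), and the bars crossing near (258,88) and (345,190). The lower strip shows all three holders square across the deck.

```bash
python3 - <<'E'
from h import *
import pickle
im=cv2.imread("pics/w4.png")[:,:,::-1]
crop(im,160,0,290,120,5,"w4c")
m=pickle.load(open("w4.pkl","rb")); f=lambda p:np.array(p)/2+[80,0]
P=wf(f([(190,14),(371,212),(232,60),(172,148),(262,262),(597,106)]),[.043,.048,.048,.032,.032,.048],m); print(P.round(4))
print(np.linalg.norm(P[0]-P[1]), np.degrees(np.arctan2(*(P[0]-P[1])[[1,0]])))
E
```

```text
[[ 0.6502 -0.2397  0.043 ]
 [ 0.4834 -0.1443  0.048 ]
 [ 0.6063 -0.2135  0.048 ]
 [ 0.6306 -0.1456  0.032 ]
 [ 0.5425 -0.0893  0.032 ]
 [ 0.3696 -0.2685  0.048 ]]
0.1922085755216672 -29.77369527029012
```

View pics/w4c.png

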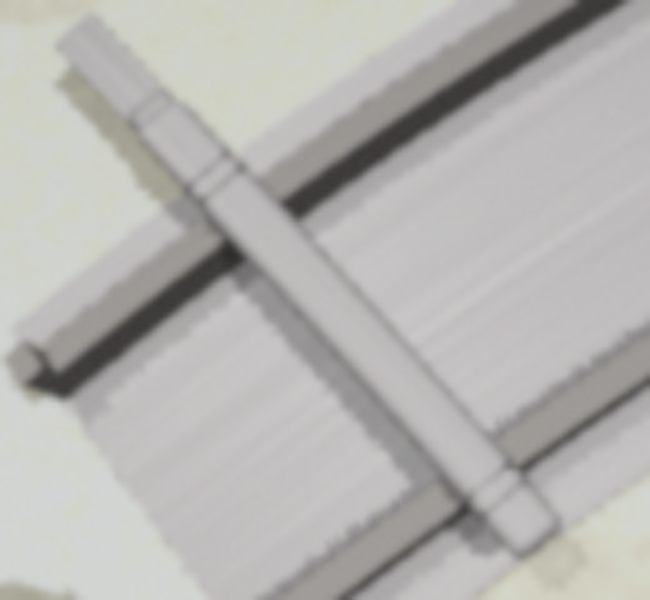

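The handle's butt is at crop (539,537), the handle/blade joint at (152,106) and the edge at (77,30).

```bash
cat > pick.py <<'E'
from h import *
def frame(z,x):  # tool rotation from z axis, approx x
    z=z/np.linalg.norm(z); x=x-z*(x@z); x/=np.linalg.norm(x); return R.from_matrix(np.c_[x,np.cross(z,x),z])
def delta(pos,Rt):
    s=monitor.sense(); Rc=R.from_euler('xyz',s["orientation"],degrees=True)
    return np.round(np.r_[Rc.inv().apply(np.array(pos)-s["ee_pos"])/.03,(Rc.inv()*Rt).as_rotvec(degrees=True)/8],2)
def pickpose(butt,ang,sb,z=.04,tilt=30):
    "grip sb m from the butt, tool leaning so that fingers point toward the blade"
    u=np.array([np.cos(np.radians(ang)),np.sin(np.radians(ang)),0]); G=np.r_[butt[:2],z]+sb*u; t=np.radians(tilt)
    zt=np.array([0,0,-np.cos(t)])+u*np.sin(t); return G+.011*zt, frame(zt,u), zt
def droppose(cup,phi,sb,edge_z,tilt=30):
    "blade straight down over cup, tool pointing outward along phi"
    t=np.radians(tilt); o=np.array([np.cos(np.radians(phi)),np.sin(np.radians(phi)),0])
    zt=o*np.cos(t)+np.array([0,0,-np.sin(t)]); G=np.r_[cup[:2],edge_z+.2-sb]; return G+.011*zt, frame(zt,np.array([0,0,-1.])), zt
E
python3 - <<'E'
from pick import *
import pickle
m=pickle.load(open("w4.pkl","rb")); f=lambda p:np.array(p)/5+[160,0]
P=wf(f([(539,537),(152,106),(77,30),(265,195),(485,460)]),[.048,.048,.0425,.048,.048],m); print(P.round(4))
for a,b in [(0,1),(0,2),(0,3),(4,3)]: d=P[b]-P[a]; print(np.hypot(*d[:2]),np.degrees(np.arctan2(d[1],d[0])))
E
```

```text
[[ 0.48   -0.1436  0.048 ]
 [ 0.6186 -0.2236  0.048 ]
 [ 0.6505 -0.2414  0.0425]
 [ 0.5795 -0.2077  0.048 ]
 [ 0.5    -0.1579  0.048 ]]
0.1599712160603911 -29.986469837321348
0.1965187177896707 -29.86036550789844
0.11828666698851122 -32.79305510494916
0.09380485750647037 -32.037371048897306
```

```bash
python3 - <<'E'
from pick import *
p,Rt,z=pickpose([.48,-.1436],-30,.068)
print(p,delta(p-.09*z,Rt),delta(p,Rt))
E
```

```text
[ 0.54365287 -0.18035     0.03047372] [ 3.79 -0.9   7.05  1.31  3.6  -4.88] [ 4.94 -1.86  9.65  1.31  3.6  -4.88]
```

>>> arm_command --targets '[1, 3.79, -0.9, 7.05, 1.31, 3.6, -4.88, 1, 3.79, -0.9, 7.05, 1.31, 3.6, -4.88, 1, 3.79, -0.9, 7.05, 1.31, 3.6, -4.88, 1, 3.79, -0.9, 7.05, 1.31, 3.6, -4.88, 1, 3.79, -0.9, 7.05, 1.31, 3.6, -4.88, 1, 3.79, -0.9, 7.05, 1.31, 3.6, -4.88, 1, 3.79, -0.9, 7.05, 1.31, 3.6, -4.88, 1, 3.79, -0.9, 7.05, 1.31, 3.6, -4.88, 1, 3.79, -0.9, 7.05, 1.31, 3.6, -4.88]'

```text
time: 26.12
ee_pos: [0.5302, -0.1628, 0.1521]
orientation: [179.7, -25.7, -30.1]
wrist_force: [1.2, -0.6, 0.8]
finger_gap: 0.996
grasp_force: 0.0
```

```bash
python3 - <<'E'
from pick import *
s=monitor.sense(); print(s["time"],s["ee_pos"],s["joint_pos"].round(1))
p,Rt,z=pickpose([.48,-.1436],-30,.068)
print(delta(p-.09*z,Rt),delta(p,Rt))
E
```

```text
26.125 [ 0.53023922 -0.1627879   0.1521475 ] [  3.1   1.  -58.2  58.  -16.6   2.6]
[-1.37  0.28  0.96  0.05  0.53 -0.  ] [-1.15  0.26  3.95  0.05  0.53 -0.  ]
```

The arm is on joint 3's limit with that outward lean, so I'll fit a small kinematic model from the poses logged so far and use it to plan the turn.

```bash
cat > kin.py <<'E'
import numpy as np
from scipy.spatial.transform import Rotation as R
from scipy.optimize import least_squares
S=[([-51.1009,20.589,.633,-.022,-70.135,-16.507],[.25694,-.62366,.23363],[180,0,-157.616]),
([29,6.2,-9.6,0,-74.2,-13.9],[.54009,.07973,.30025],[180,0,-74.98]),
([48.6,11.5,-3.2,0,-75.3,-33.6],[.51999,.2993,.3006],[180,0,-75.03]),
([37.7,24.8,-5.1,0,-60.2,-29.5],[.63448,.24811,.14358],[179.88,-.05,-81.76]),
([47.2,13.1,-1.9,0,-75,-33.9],[.5377,.29835,.29454],[180,0,-76.75]),
([28.8,18.2,3.9,0,-75.7,69.4],[.6508,.1392,.2854],[180,0,8.2]),
([17.8,-4.7,-18.2,0,-76.5,2.2],[.4405,-.0602,.32],[180,0,-69.98]),
([3.1,1,-58.2,58,-16.6,2.6],[.53024,-.16279,.15215],[179.7,-25.7,-30.1])]
def fk(q,p,s4=1,s6=1):
    a1,h,L2,L3,e3,d,d5,L5,t6=p; c=lambda ax,a:R.from_euler(ax,a,degrees=True)
    R1=c('z',q[0]); R2=R1*c('y',q[1]); R3=R2*c('y',-q[2]); R4=R3*c('x',s4*q[3]); R5=R4*c('y',-q[4]); R6=R5*c('x',s6*q[5])
    Rt=R6*R.from_matrix(np.array([[0,0,1],[0,1,0],[-1,0,0]]))*c('z',t6)   # tool z = forearm x when straight
    P=R1.apply([a1,d,h])+R2.apply([0,0,L2])+R3.apply([L3,0,e3])+R4.apply([0,d5,0])+R5.apply([L5,0,0])
    return P,Rt
def resid(p,s4,s6):
    r=[]
    for q,x,o in S:
        P,Rt=fk(q,p,s4,s6); r+=list((P-x)*1e3)+list((Rt.inv()*R.from_euler('xyz',o,degrees=True)).as_rotvec(degrees=True))
    return np.array(r)
def best():
    b=None
    for s4 in(1,-1):
        for s6 in(1,-1):
            for t in(0,90,180,-90):
                f=least_squares(resid,[0,.3,.4,.4,0,-.15,0,.25,t],args=(s4,s6))
                if b is None or f.cost<b[0].cost:b=(f,s4,s6)
    return b
LO=np.array([-176.03,-82.01,-58.28,-173.87,-174.79,-173.66]);HI=np.array([176.03,121.73,71.71,95.51,-.11,173.66])
if __name__=="__main__":
    f,s4,s6=best(); print(f.cost,s4,s6,f.x.round(4)); print(f.fun.reshape(-1,6).round(2))
    np.save("kin.npy",np.r_[f.x,s4,s6])
E
python3 kin.py
```

```text
0.2457009763218427 -1 -1 [-1.00000e-04  1.97500e-01  6.02900e-01  4.63600e-01 -4.00000e-04
  1.00000e-04 -1.92000e-01  3.69800e-01 -8.99816e+01]
[[ 0.04 -0.16 -0.2   0.09 -0.01 -0.02]
 [-0.21  0.16  0.21 -0.   -0.    0.06]
 [-0.21  0.15 -0.13 -0.   -0.    0.01]
 [ 0.13 -0.12 -0.02 -0.03  0.   -0.06]
 [-0.01 -0.08 -0.   -0.    0.    0.03]
 [ 0.07 -0.32  0.15 -0.    0.   -0.02]
 [ 0.09  0.15 -0.04 -0.    0.   -0.04]
 [-0.01 -0.01  0.03  0.   -0.05  0.03]]
```

The fit is good: under 0.4 mm and 0.1°. Now I'll search which grasp lean and drop heading are feasible with joint margin.

```bash
cat > ik.py <<'E'
from kin import *
from pick import pickpose,droppose,frame
K=np.load("kin.npy")
def FK(q): return fk(q,K[:9],K[9],K[10])
def err(q,P,Rt):
    p,r=FK(q); return np.r_[(p-P)*100,(r.inv()*Rt).as_rotvec()*10]
def ik(P,Rt,q0):
    f=least_squares(err,np.clip(q0,LO+.5,HI-.5),args=(P,Rt),bounds=(LO+.1,HI-.05),x_scale=30,max_nfev=60); return f.x,f.cost
def margin(q): return np.min(np.r_[q-LO,HI-q])
E
cat > search.py <<'E'
from ik import *
seeds=[[5,15,-20,0,-70,50],[5,15,-20,0,-70,-120],[20,0,-30,-90,-60,0],[20,0,-30,70,-60,0],[20,-10,-40,-150,-40,0],[0,40,0,-90,-90,90],[0,40,0,60,-90,-90]]
def allik(P,Rt):
    out=[]
    for s in seeds:
        q,c=ik(P,Rt,s)
        if c<1e-4 and margin(q)>3 and not any(np.abs(q-o).max()<2 for o in out): out.append(q)
    return out
X=R.from_euler('z',180,degrees=True)
for t in (-20,0,15,30):
    for flip in (0,1):
        p,Rt,z=pickpose([.48,-.1436],-30,.068,tilt=t)
        pk=allik(p,Rt*X if flip else Rt)
        print("tilt",t,"flip",flip,"PICK",[list(q.round(0)) for q in pk])
        if not pk: continue
        for name,cup in (("A",[.6358,.2485]),("F",[.6672,.0304])):
            for phi in range(-150,181,30):
                P,Rd,z=droppose(cup,phi,.068,.08,tilt=t)
                for q in allik(P,Rd*X if flip else Rd):
                    W=P-.37*z
                    print("  ",name,phi,q.round(0),"m%.0f"%margin(q),"wrist",W.round(2))
E
timeout 500 python3 search.py
```

```text
tilt -20 flip 0 PICK [[np.float64(-4.0), np.float64(33.0), np.float64(-7.0), np.float64(-9.0), np.float64(-68.0), np.float64(69.0)]]
   A -120 [  44.   73.   24.   30. -149.  111.] m26 wrist [0.8  0.54 0.09]
   A -90 [  51.   64.   -3.   47. -127.  108.] m48 wrist [0.64 0.59 0.09]
   A -60 [  55.   56.  -30.   66. -112.   95.] m29 wrist [0.47 0.54 0.09]
   A 30 [ -11.   56.  -40. -138. -114.   94.] m18 wrist [0.34 0.08 0.09]
   A 60 [ -14.   50.  -19. -112. -103.   69.] m40 wrist [ 0.47 -0.04  0.09]
   A 90 [ -10.   53.    4.  -96. -111.   46.] m62 wrist [ 0.64 -0.09  0.09]
   A 120 [  -3.   60.   27.  -91. -128.   27.] m45 wrist [ 0.8  -0.04  0.09]
   A 150 [   4.   68.   48.  -97. -148.    5.] m23 wrist [0.93 0.08 0.09]
   A 180 [   7.   76.   61. -130. -171.  -38.] m4 wrist [0.97 0.25 0.09]
   F -150 [  22.   74.   32.   18. -157.  104.] m18 wrist [0.96 0.2  0.09]
   F -120 [  31.   67.    5.   40. -134.  109.] m41 wrist [0.84 0.32 0.09]
   F -90 [  37.   58.  -21.   57. -116.   99.] m37 wrist [0.67 0.37 0.09]
   F -60 [  36.   51.  -47.   82. -109.   82.] m12 wrist [0.5  0.32 0.0
[... 7790 characters left out ...]
 [ 39.  42. -19.  49. -94. -68.] m39 wrist [0.67 0.38 0.3 ]
   F -60 [ 37.  31. -47.  80. -77. -77.] m12 wrist [0.49 0.33 0.3 ]
   F 0 [ -25.   18.  -49. -149.  -55. -102.] m9 wrist [0.32 0.03 0.3 ]
   F 30 [ -28.   19.  -26. -103.  -57. -135.] m32 wrist [ 0.37 -0.14  0.3 ]
   F 60 [ -25.   29.   -6.  -80.  -78. -147.] m27 wrist [ 0.49 -0.27  0.3 ]
   F 90 [ -20.   40.   15.  -68. -101. -151.] m23 wrist [ 0.67 -0.32  0.3 ]
   F 120 [ -12.   51.   37.  -61. -124. -151.] m22 wrist [ 0.84 -0.27  0.3 ]
   F 150 [  -2.   60.   55.  -54. -146. -147.] m16 wrist [ 0.97 -0.14  0.3 ]
   F 180 [  11.   66.   59.  -28. -156. -119.] m12 wrist [1.01 0.03 0.3 ]
tilt 30 flip 0 PICK []
tilt 30 flip 1 PICK []
```

Plan: pick with the tool straight down, then swing to a horizontal tool heading about +60° (j4 ≈ -100, forearm above the tool). Osteotome 1 goes to holder A and osteotome 2 to the fitted cup. First I'll get out of the limit pose.

```bash
python3 - <<'E'
from ik import *; from pick import delta
p,Rt,z=pickpose([.48,-.1436],-30,.055,tilt=0)
print(p,delta(p+[0,0,.16],Rt),ik(p+[0,0,.16],Rt,[5,15,-20,0,-60,50]))
E
```

```text
[ 0.5276314 -0.1711     0.029    ] [ 0.59  0.29 -1.08  0.04 -3.22 -0.02] (array([ 2.26986765e+00,  1.12907190e+01, -1.83945724e+01, -4.49021261e-15,
       -6.03147086e+01,  5.77484972e+01]), np.float64(4.4527500314232893e-29))
```

>>> arm_command --targets '[1, 0.2, 0.1, -1, 0, -1, 0, 1, 0.4, 0.2, -1, 0, -2, 0, 1, 0.59, 0.29, -1.08, 0.04, -3.22, -0.02, 1, 0.59, 0.29, -1.08, 0.04, -3.22, -0.02, 1, 0.59, 0.29, -1.08, 0.04, -3.22, -0.02, 1, 0.59, 0.29, -1.08, 0.04, -3.22, -0.02, 1, 0.59, 0.29, -1.08, 0.04, -3.22, -0.02, 1, 0.59, 0.29, -1.08, 0.04, -3.22, -0.02]'

```text
time: 27.12
ee_pos: [0.5267, -0.1714, 0.1891]
orientation: [179.9, -0.0, -29.9]
wrist_force: [-1.6, -0.2, 0.4]
finger_gap: 0.999
grasp_force: 0.0
```

```bash
python3 - <<'E'
from ik import *; from pick import *
s=monitor.sense(); print(s["joint_pos"].round(1))
p,Rt,z=pickpose([.48,-.1436],-30,.055,tilt=0)
print(delta(p+[0,0,.04],Rt),delta(p,Rt))
E
```

```text
[  2.3  11.2 -18.5   0.1 -60.3  57.7]
[ 0.02 -0.03  4.    0.01 -0.    0.01] [ 0.02 -0.03  5.34  0.01 -0.    0.01]
```

>>> arm_command --targets '[1, 0, 0, 1.5, 0, 0, 0, 1, 0.02, -0.03, 3, 0, 0, 0, 1, 0.02, -0.03, 4, 0, 0, 0, 1, 0.02, -0.03, 4.6, 0, 0, 0, 1, 0.02, -0.03, 5.1, 0, 0, 0, 1, 0.02, -0.03, 5.34, 0, 0, 0, 1, 0.02, -0.03, 5.34, 0, 0, 0, 0, 0.02, -0.03, 5.34, 0, 0, 0, 0, 0.02, -0.03, 5.34, 0, 0, 0, 0, 0.02, -0.03, 5.34, 0, 0, 0, 0, 0.02, -0.03, 5.34, 0, 0, 0, 0, 0.02, -0.03, 5.34, 0, 0, 0, 0, 0.02, -0.03, 5.34, 0, 0, 0, 0, 0.02, -0.03, 5.34, 0, 0, 0, 0, 0.02, -0.03, 5.34, 0, 0, 0, 0, 0.02, -0.03, 5.34, 0, 0, 0]' --force 55

```text
time: 29.12
ee_pos: [0.5286, -0.1712, 0.0288]
orientation: [180.0, 0.0, -30.0]
wrist_force: [0.5, -0.2, -1.1]
finger_gap: 0.175
grasp_force: 55.0
```

```bash
cat > plan.py <<'E'
from ik import *; from pick import *
def plan(cup,phi,sb,lift,edge,n=14):
    s=monitor.sense(); q0=s["joint_pos"]; P0=s["ee_pos"]; R0=R.from_euler('xyz',s["orientation"],degrees=True)
    q1,c1=ik(P0+[0,0,lift],R0,q0); P,Rd,z=droppose(cup,phi,sb,edge,tilt=0); q2,c2=ik(P,Rd,[-13,30,-20,-100,-80,55])
    print(c1,c2,q1.round(1),q2.round(1),margin(q2))
    rows=[]
    for k in range(1,n+1):
        t=k/n; t=t*t*(3-2*t); p,r=FK(q1+(q2-q1)*t); tip=p+r.apply([.2-sb,0,-.011])
        d=np.round(np.r_[R0.inv().apply(p-P0)/.03,(R0.inv()*r).as_rotvec(degrees=True)/8],2); rows.append(d)
        print(k,p.round(3),"tip",tip.round(3),"W",(p-.37*r.apply([0,0,1])).round(2))
    print("lift",np.round(R0.inv().apply([0,0,lift])/.03,2)); print([[0]+list(map(float,r)) for r in rows])
E
python3 -c "
from plan import *
plan([.6358,.2487],60,.056,.26,.19)"
```

```text
1.2044172267452604e-20 6.379065161799403e-28 [  2.3   7.5  -9.6   0.  -72.9  57.8] [ -12.3   19.8  -17.4 -100.9  -76.    38.6] 40.875786649264356
1 [ 0.525 -0.164  0.282] tip [ 0.649 -0.238  0.29 ] W [ 0.53 -0.17  0.65]
2 [ 0.516 -0.144  0.263] tip [ 0.636 -0.224  0.264] W [ 0.52 -0.18  0.63]
3 [ 0.503 -0.11   0.239] tip [ 0.617 -0.198  0.227] W [ 0.52 -0.18  0.6 ]
4 [ 0.49  -0.064  0.214] tip [ 0.594 -0.16   0.186] W [ 0.51 -0.19  0.56]
5 [ 0.48  -0.009  0.196] tip [ 0.572 -0.11   0.149] W [ 0.5  -0.18  0.52]
6 [0.477 0.051 0.188] tip [ 0.553 -0.051  0.12 ] W [ 0.49 -0.18  0.48]
7 [0.483 0.111 0.193] tip [0.542 0.014 0.103] W [ 0.47 -0.16  0.44]
8 [0.5   0.164 0.209] tip [0.541 0.078 0.101] W [ 0.46 -0.15  0.41]
9 [0.526 0.207 0.233] tip [0.551 0.135 0.11 ] W [ 0.46 -0.13  0.38]
10 [0.557 0.235 0.262] tip [0.57  0.181 0.128] W [ 0.45 -0.11  0.36]
11 [0.588 0.251 0.29 ] tip [0.592 0.214 0.15 ] W [ 0.45 -0.09  0.35]
12 [0.616 0.258 0.313] tip [0.614 0.235 0.17 ] W [ 0.45 -0.07  0.34]
13 [0.634 0.258 0.328] tip [0.63  0.245 0.185] W [ 0.46 -0.07  0.34]
14 [0.641 0.258 0.334] tip [0.636 0.249 0.19 ] W [ 0.46 -0.06  0.33]
lift [-0.    0.01 -8.67]
[[0, -0.22, -0.14, -8.43, 0.13, -0.13, 0.12], [0, -0.83, -0.58, -7.81, 0.48, -0.49, 0.44], [0, -1.75, -1.34, -6.99, 1.01, -1.05, 0.96], [0, -2.9, -2.44, -6.18, 1.69, -1.76, 1.63], [0, -4.11, -3.86, -5.58, 2.47, -2.59, 2.44], [0, -5.2, -5.55, -5.32, 3.32, -3.49, 3.33], [0, -6.01, -7.38, -5.47, 4.22, -4.42, 4.28], [0, -6.42, -9.2, -6.0, 5.12, -5.35, 5.23], [0, -6.38, -10.85, -6.82, 6.0, -6.23, 6.14], [0, -5.96, -12.2, -7.77, 6.82, -7.02, 6.97], [0, -5.32, -13.19, -8.7, 7.55, -7.69, 7.66], [0, -4.63, -13.82, -9.48, 8.14, -8.21, 8.2], [0, -4.1, -14.16, -10.0, 8.53, -8.54, 8.54], [0, -3.9, -14.27, -10.18, 8.67, -8.66, 8.66]]
```

```bash
sed -i 's/p,r=FK(q1+(q2-q1)\*t); tip/p,r=FK(q1+(q2-q1)*t); p=p+[0,0,.06*np.sin(np.pi*t)**.8]; qq,cc=ik(p,r,q1+(q2-q1)*t); assert cc<1e-6 and margin(qq)>3; tip/; s/print(k,p/k%4 or print(k,qq.round(),p/' plan.py
python3 -c "
from plan import *
plan([.6358,.2487],60,.056,.26,.19,20)"
```

```text
1.2044172267452604e-20 6.379065161799403e-28 [  2.3   7.5  -9.6   0.  -72.9  57.8] [ -12.3   19.8  -17.4 -100.9  -76.    38.6] 40.875786649264356
4 [  1.   8.  -8. -10. -76.  55.] [ 0.506 -0.118  0.268] tip [ 0.621 -0.204  0.259] W [ 0.52 -0.18  0.63]
8 [ -3.   9.  -9. -35. -79.  47.] [0.477 0.027 0.245] tip [ 0.56  -0.075  0.185] W [ 0.49 -0.18  0.55]
12 [ -7.  11. -12. -64. -78.  38.] [0.509 0.183 0.272] tip [0.544 0.102 0.158] W [ 0.46 -0.14  0.45]
16 [-10.  16. -16. -90. -75.  37.] [0.594 0.253 0.319] tip [0.597 0.219 0.179] W [ 0.45 -0.08  0.37]
20 [ -12.   20.  -17. -101.  -76.   39.] [0.641 0.258 0.334] tip [0.636 0.249 0.19 ] W [ 0.46 -0.06  0.33]
lift [-0.    0.01 -8.67]
[[0, -0.11, -0.07, -8.64, 0.06, -0.06, 0.06], [0, -0.42, -0.28, -8.51, 0.24, -0.25, 0.22], [0, -0.91, -0.64, -8.26, 0.52, -0.54, 0.49], [0, -1.55, -1.16, -7.97, 0.89, -0.92, 0.84], [0, -2.31, -1.85, -7.67, 1.34, -1.39, 1.28], [0, -3.14, -2.7, -7.42, 1.84, -1.92, 1.78], [0, -3.99, -3.7, -7.25, 2.39, -2.5, 2.35], [0, -4.79, -4.85, -7.2, 2.98, -3.12, 2.97], [0, -5.48, -6.09, -7.27, 3.59, -3.77, 3.61], [0, -6.01, -7.38, -7.47, 4.22, -4.42, 4.28], [0, -6.34, -8.67, -7.76, 4.85, -5.07, 4.95], [0, -6.46, -9.89, -8.13, 5.47, -5.71, 5.6], [0, -6.35, -11.0, -8.54, 6.08, -6.31, 6.23], [0, -6.07, -11.96, -8.95, 6.66, -6.87, 6.81], [0, -5.66, -12.74, -9.34, 7.2, -7.37, 7.33], [0, -5.18, -13.34, -9.68, 7.68, -7.81, 7.78], [0, -4.7, -13.77, -9.94, 8.09, -8.17, 8.15], [0, -4.28, -14.06, -10.11, 8.4, -8.43, 8.43], [0, -4.0, -14.22, -10.19, 8.6, -8.6, 8.6], [0, -3.9, -14.27, -10.18, 8.67, -8.66, 8.66]]
```

>>> arm_command --targets '[0, 0, 0, -1, 0, 0, 0, 0, 0, 0, -2.5, 0, 0, 0, 0, 0, 0, -4.2, 0, 0, 0, 0, 0, 0, -5.9, 0, 0, 0, 0, 0, 0, -7.6, 0, 0, 0, 0, 0, 0, -8.67, 0, 0, 0, 0, 0, 0, -8.67, 0, 0, 0, 0, 0, 0, -8.67, 0, 0, 0]'

```text
time: 30.12
ee_pos: [0.5279, -0.1708, 0.2877]
orientation: [179.9, 0.1, -30.0]
wrist_force: [-0.3, -0.4, -3.1]
finger_gap: 0.181
grasp_force: 55.0
```

>>> arm_command --targets '[0, -0.11, -0.07, 0.03, 0.06, -0.06, 0.06, 0, -0.42, -0.28, 0.16, 0.24, -0.25, 0.22, 0, -0.91, -0.64, 0.41, 0.52, -0.54, 0.49, 0, -1.55, -1.16, 0.7, 0.89, -0.92, 0.84, 0, -2.31, -1.85, 1.0, 1.34, -1.39, 1.28, 0, -3.14, -2.7, 1.25, 1.84, -1.92, 1.78, 0, -3.99, -3.7, 1.42, 2.39, -2.5, 2.35, 0, -4.79, -4.85, 1.47, 2.98, -3.12, 2.97, 0, -5.48, -6.09, 1.4, 3.59, -3.77, 3.61, 0, -6.01, -7.38, 1.2, 4.22, -4.42, 4.28, 0, -6.34, -8.67, 0.91, 4.85, -5.07, 4.95, 0, -6.46, -9.89, 0.54, 5.47, -5.71, 5.6, 0, -6.35, -11, 0.13, 6.08, -6.31, 6.23, 0, -6.07, -11.96, -0.28, 6.66, -6.87, 6.81, 0, -5.66, -12.74, -0.67, 7.2, -7.37, 7.33, 0, -5.18, -13.34, -1.01, 7.68, -7.81, 7.78, 0, -4.7, -13.77, -1.27, 8.09, -8.17, 8.15, 0, -4.28, -14.06, -1.44, 8.4, -8.43, 8.43, 0, -4, -14.22, -1.52, 8.6, -8.6, 8.6, 0, -3.9, -14.27, -1.51, 8.67, -8.66, 8.66]'

```text
time: 32.62
ee_pos: [0.6418, 0.2579, 0.3331]
orientation: [92.1, 89.9, 152.1]
wrist_force: [-0.0, -0.6, -2.2]
finger_gap: 0.179
grasp_force: 55.0
```

>>> arm_command --targets '[0, 0, 0, 0, 0, 0, 0, 0, 0, 0, 0, 0, 0, 0, 0, 0, 0, 0, 0, 0, 0]'

```text
time: 33.0
ee_pos: [0.6412, 0.2583, 0.3342]
orientation: [-90.9, 89.9, -30.9]
wrist_force: [-0.4, 0.1, -2.2]
finger_gap: 0.179
grasp_force: 55.0
```

```bash
python3 - <<'E'
from pick import *
s=monitor.sense(); print(s["time"],s["ee_pos"],s["orientation"],s["joint_pos"].round(1))
P,Rd,z=droppose([.6358,.2487],60,.056,.19,tilt=0); print(P,delta(P,Rd))
a=grab_frame("side"); m=camera_model("side"); p=proj([.636,.249,.2],m)[0].astype(int); print(p)
x0,y0=max(p[0]-90,0),max(p[1]-90,0); crop(a,x0,y0,x0+200,y0+150,4,"s5")
print(proj([[.636,.249,.19],[.636,.249,.14],[.636,.249,.39]],m)*4-[4*x0,4*y0])
E
```

```text
33.0 [0.64119941 0.25831879 0.33421248] [-90.89667018  89.94037242 -30.90331735] [ -12.3   19.8  -17.4 -100.9  -76.    38.7]
[0.6413     0.25822628 0.334     ] [ 0.01 -0.   -0.   -0.   -0.    0.01]
[177 197]
[[362.7411296  368.67117653]
 [372.21084797 404.54241984]
 [318.66405563 201.70745253]]
```

View pics/s5.png

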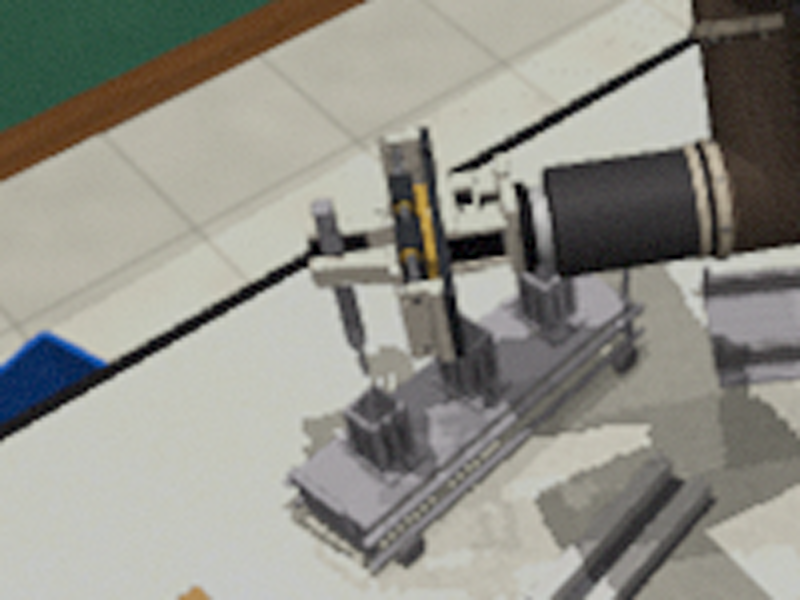

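Pixel check: the blade tip is at crop (365,372), predicted (363,369), directly above cup A at (378,400). Lowering now.

>>> arm_command --targets '[0, 0.5, 0, 0, 0, 0, 0, 0, 1, 0, 0, 0, 0, 0, 0, 1.5, 0, 0, 0, 0, 0, 0, 2, 0, 0, 0, 0, 0, 0, 2.5, 0, 0, 0, 0, 0, 0, 2.9, 0, 0, 0, 0, 0, 0, 3.2, 0, 0, 0, 0, 0, 0, 3.4, 0, 0, 0, 0, 0, 0, 3.55, 0, 0, 0, 0, 0, 0, 3.65, 0, 0, 0, 0, 0, 0, 3.65, 0, 0, 0, 0, 0]'

```text
time: 34.42
ee_pos: [0.6414, 0.2582, 0.2244]
orientation: [-82.3, 90.0, -22.3]
wrist_force: [0.7, -1.1, -2.0]
finger_gap: 0.178
grasp_force: 55.0
```

>>> arm_command --targets '[0, 0.06, 0, 0, 0, 0, 0, 0, 0.1, 0, 0, 0, 0, 0, 0, 0.1, 0, 0, 0, 0, 0]'

```text
time: 34.8
ee_pos: [0.6413, 0.2582, 0.2214]
orientation: [-93.5, 90.0, -33.6]
wrist_force: [0.7, -0.0, -2.9]
finger_gap: 0.177
grasp_force: 55.0
```

>>> arm_command --targets '[0.4, 0, 0, 0, 0, 0, 0, 0.4, 0, 0, 0, 0, 0, 0, 0.7, 0, 0, 0, 0, 0, 0, 0.7, 0, 0, 0, 0, 0, 0, 0.7, 0, 0, 0, 0, 0, 0, 0.7, 0, 0, -1, 0, 0, 0, 0.7, 0, 0, -2, 0, 0, 0, 0.7, 0, 0, -3, 0, 0, 0, 0.7, 0, 0, -4, 0, 0, 0, 0.7, 0, 0, -4, 0, 0, 0]'

```text
time: 36.05
ee_pos: [0.5812, 0.1528, 0.2213]
orientation: [-149.1, 90.0, -89.2]
wrist_force: [0.3, 0.3, -0.3]
finger_gap: 0.697
grasp_force: 0.0
```

```bash
python3 - <<'E'
from ik import *; from pick import *
s=monitor.sense(); print(s["time"],s["ee_pos"],s["joint_pos"].round(1))
a=grab_frame("side"); t=grab_frame("top"); 
o=np.zeros((500,800,3),np.uint8)
o[:,:400]=cv2.resize(a[120:245,120:220],(400,500),interpolation=cv2.INTER_CUBIC); 
o[:400,400:]=cv2.resize(t[120:260,300:440],(400,400),interpolation=cv2.INTER_CUBIC)
cv2.imwrite("pics/v6.png",o[:,:,::-1])
# way back: reverse to a tool-down look pose
q,c=ik(np.array([.36,-.15,.32]),R.from_euler('xyz',[180,0,-75],degrees=True),[5,0,-20,0,-70,0]); print(q.round(1),c)
E
```

```text
36.05 [0.58120091 0.15278145 0.22131954] [-24.8  31.8 -22.9 -94.3 -86.9  54.8]
[  6.8 -10.8 -23.2  -0.  -77.6   8.2] 8.459032644367657e-22
```

View pics/v6.png

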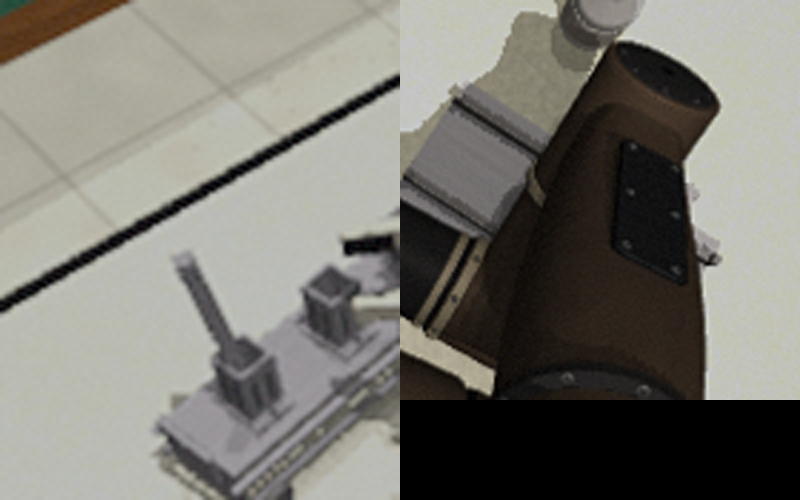

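Osteotome 1 stands in cup A (crop (215,310)). The arm hides the rest, so I'll swing back to a look pose over osteotome 2.

```bash
cat > back.py <<'E'
from ik import *; from pick import *
def back(q2,n=18,bump=.06):
    s=monitor.sense(); q1=s["joint_pos"]; P0=s["ee_pos"]; R0=R.from_euler('xyz',s["orientation"],degrees=True); out=[]
    for k in range(1,n+1):
        t=k/n; t=t*t*(3-2*t); p,r=FK(q1+(q2-q1)*t); p=p+[0,0,bump*np.sin(np.pi*t)]; qq,cc=ik(p,r,q1+(q2-q1)*t); assert cc<1e-6 and margin(qq)>3
        k%3 or print(k,qq.round(),p.round(2),"cam",(p+r.apply([.09,0,-.15])).round(2))
        rv=(R0.inv()*r).as_rotvec(degrees=True)
        if out and rv@lastrv<0 and np.linalg.norm(rv)>90: rv=rv-rv/np.linalg.norm(rv)*360
        lastrv=rv; out+=[.7]+[float(v) for v in np.round(np.r_[R0.inv().apply(p-P0)/.03,rv/8],2)]
    print(out)
E
python3 -c "
from back import *
back(np.array([6.8,-10.8,-23.2,0,-77.6,8.2]))"
```

```text
3 [-22.  27. -23. -87. -86.  49.] [0.53 0.17 0.23] cam [0.47 0.03 0.15]
6 [-16.  16. -21. -70. -87.  37.] [0.43 0.17 0.24] cam [ 0.41 -0.    0.2 ]
9 [ -9.   5. -19. -47. -88.  25.] [0.34 0.09 0.24] cam [ 0.36 -0.08  0.27]
12 [ -1.  -2. -19. -24. -86.  18.] [ 0.32 -0.03  0.26] cam [ 0.37 -0.17  0.35]
15 [  4.  -8. -22.  -7. -80.  11.] [ 0.35 -0.12  0.3 ] cam [ 0.38 -0.22  0.43]
18 [  7. -11. -23.   0. -78.   8.] [ 0.36 -0.15  0.32] cam [ 0.38 -0.24  0.47]
[0.7, -0.02, 0.21, -0.03, -0.11, 0.07, 0.0, 0.7, -0.11, 0.78, -0.13, -0.44, 0.26, -0.0, 0.7, -0.24, 1.64, -0.35, -0.92, 0.57, -0.02, 0.7, -0.37, 2.66, -0.75, -1.53, 1.02, -0.06, 0.7, -0.48, 3.7, -1.39, -2.2, 1.59, -0.14, 0.7, -0.56, 4.65, -2.26, -2.9, 2.29, -0.27, 0.7, -0.6, 5.37, -3.36, -3.56, 3.1, -0.45, 0.7, -0.63, 5.78, -4.63, -4.15, 4.01, -0.71, 0.7, -0.67, 5.85, -5.98, -4.62, 4.97, -1.05, 0.7, -0.76, 5.58, -7.33, -4.96, 5.95, -1.45, 0.7, -0.92, 5.06, -8.58, -5.15, 6.91, -1.9, 0.7, -1.19, 4.35, -9.67, -5.2, 7.82, -2.39, 0.7, -1.56, 3.59, -10.58, -5.14, 8.63, -2.89, 0.7, -2.01, 2.85, -11.3, -4.98, 9.32, -3.36, 0.7, -2.47, 2.21, -11.83, -4.79, 9.88, -3.78, 0.7, -2.88, 1.72, -12.2, -4.6, 10.28, -4.11, 0.7, -3.18, 1.42, -12.41, -4.46, 10.53, -4.33, 0.7, -3.29, 1.31, -12.49, -4.41, 10.61, -4.4]
```

>>> arm_command --targets '[0.7, -0.02, 0.21, -0.03, -0.11, 0.07, 0.0, 0.7, -0.11, 0.78, -0.13, -0.44, 0.26, -0.0, 0.7, -0.24, 1.64, -0.35, -0.92, 0.57, -0.02, 0.7, -0.37, 2.66, -0.75, -1.53, 1.02, -0.06, 0.7, -0.48, 3.7, -1.39, -2.2, 1.59, -0.14, 0.7, -0.56, 4.65, -2.26, -2.9, 2.29, -0.27, 0.7, -0.6, 5.37, -3.36, -3.56, 3.1, -0.45, 0.7, -0.63, 5.78, -4.63, -4.15, 4.01, -0.71, 0.7, -0.67, 5.85, -5.98, -4.62, 4.97, -1.05, 0.7, -0.76, 5.58, -7.33, -4.96, 5.95, -1.45, 0.7, -0.92, 5.06, -8.58, -5.15, 6.91, -1.9, 0.7, -1.19, 4.35, -9.67, -5.2, 7.82, -2.39, 0.7, -1.56, 3.59, -10.58, -5.14, 8.63, -2.89, 0.7, -2.01, 2.85, -11.3, -4.98, 9.32, -3.36, 0.7, -2.47, 2.21, -11.83, -4.79, 9.88, -3.78, 0.7, -2.88, 1.72, -12.2, -4.6, 10.28, -4.11, 0.7, -3.18, 1.42, -12.41, -4.46, 10.53, -4.33, 0.7, -3.29, 1.31, -12.49, -4.41, 10.61, -4.4, 0.7, -3.29, 1.31, -12.49, -4.41, 10.61, -4.4, 0.7, -3.29, 1.31, -12.49, -4.41, 10.61, -4.4]'

```text
time: 38.65
ee_pos: [0.3596, -0.1501, 0.3197]
orientation: [179.9, 0.1, -74.9]
wrist_force: [0.5, 0.2, -0.1]
finger_gap: 0.701
grasp_force: 0.0
```

```bash
python3 - <<'E'
from pick import *
import pickle
s=monitor.sense(); print(s["time"],s["ee_pos"],s["orientation"],s["joint_pos"].round(1))
m=camera_model("wrist"); im=grab_frame("wrist"); pickle.dump(m,open("w7.pkl","wb")); cv2.imwrite("pics/w7.png",im[:,:,::-1])
a=proj([[.37,-.2685,.048],[.522,-.386,.045]],m,True); print(a); c=a.mean(0).astype(int)
x0,y0=max(c[0]-100,0),max(c[1]-75,0); print(x0,y0); crop(im,x0,y0,x0+200,y0+150,4,"w7b")
E
```

```text
38.65 [ 0.3595892  -0.1500887   0.31967392] [ 1.79930016e+02  8.69350089e-02 -7.49382193e+01] [  6.7 -10.8 -23.2  -0.1 -77.7   8.3]
[[290.54411456  87.98704779]
 [203.63263338 -15.62624599]]
147 0
```

View pics/w7b.png

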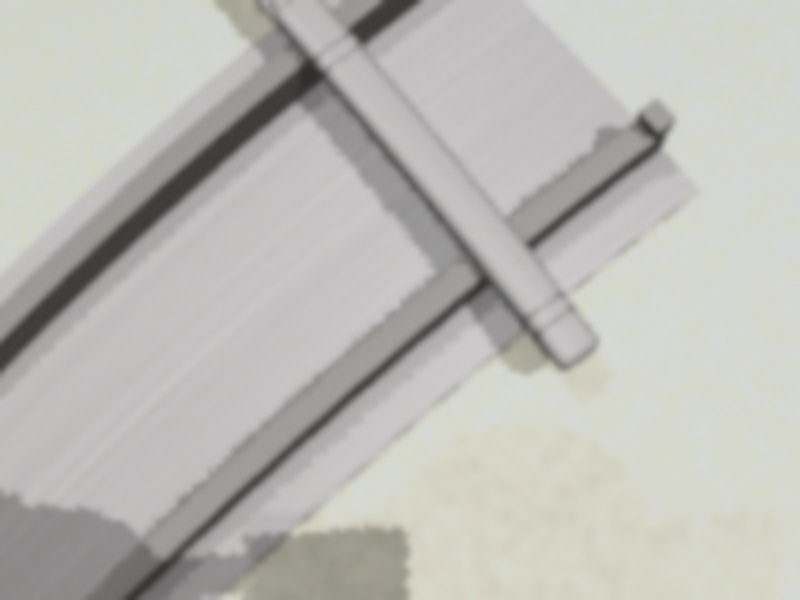

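Osteotome 2's butt centre is at crop (582,355), its far groove at (340,50), and the near bar crosses the handle at about (493,248).

```bash
python3 - <<'E'
from ik import *; from pick import *
import pickle
m=pickle.load(open("w7.pkl","rb")); f=lambda p:np.array(p)/4+[147,0]
P=wf(f([(582,355),(340,50),(549,313),(493,248)]),.048,m); print(P.round(4))
for a,b in [(0,1),(2,1),(0,3)]: d=P[b]-P[a]; print(np.hypot(*d[:2]),np.degrees(np.arctan2(d[1],d[0])))
d=P[1]-P[0]; ang=np.degrees(np.arctan2(d[1],d[0]))
p,Rt,z=pickpose(P[0],ang,.062,tilt=0)
print(p,delta(p+[0,0,.1],Rt),delta(p,Rt),[ik(p+[0,0,h],Rt,[5,15,-20,0,-60,50]) for h in(0,.1)])
E
```

```text
[[ 0.3673 -0.2682  0.048 ]
 [ 0.4707 -0.3504  0.048 ]
 [ 0.3811 -0.2787  0.048 ]
 [ 0.404  -0.295   0.048 ]]
0.13207024597488862 -38.47106341130529
0.11474459909373302 -38.63248180500147
0.04541453089427467 -36.15099739036199
[ 0.41587076 -0.3067855   0.029     ] [ 5.54 -0.46  6.35  0.01  0.01 -4.56] [ 5.54 -0.47  9.68  0.01  0.01 -4.56] [(array([-1.46224001e+01,  1.91901168e+01, -3.33231988e+01, -2.10915001e-12,
       -3.74866844e+01,  6.61697015e+01]), np.float64(2.9315991630908596e-25)), (array([-1.46224001e+01,  1.13085110e+01, -2.73484499e+01, -1.09176030e-13,
       -5.13430391e+01,  6.61697015e+01]), np.float64(1.8026242056277875e-26))]
```

The near bar sits about 45 mm from the butt, so I'll grip 72 mm from the butt to clear it.

```bash
python3 - <<'E'
from pick import *
p,Rt,z=pickpose([.3673,-.2682],-38.5,.072,tilt=0)
print(p,delta(p+[0,0,.1],Rt),delta(p,Rt))
E
```

```text
[ 0.42364779 -0.31302105  0.029     ] [ 5.8  -0.66  6.35  0.01  0.01 -4.56] [ 5.81 -0.66  9.68  0.01  0.01 -4.56]
```

>>> arm_command --targets '[1, 5.8, -0.66, 6.35, 0, 0, -4.56, 1, 5.8, -0.66, 6.35, 0, 0, -4.56, 1, 5.8, -0.66, 6.35, 0, 0, -4.56, 1, 5.8, -0.66, 6.35, 0, 0, -4.56, 1, 5.8, -0.66, 6.35, 0, 0, -4.56, 1, 5.8, -0.66, 6.35, 0, 0, -4.56, 1, 5.8, -0.66, 6.35, 0, 0, -4.56, 1, 5.8, -0.66, 6.35, 0, 0, -4.56, 1, 5.8, -0.66, 7.4, 0, 0, -4.56, 1, 5.8, -0.66, 8.4, 0, 0, -4.56, 1, 5.8, -0.66, 9.2, 0, 0, -4.56, 1, 5.8, -0.66, 9.68, 0, 0, -4.56, 1, 5.8, -0.66, 9.68, 0, 0, -4.56]'

```text
time: 40.33
ee_pos: [0.4238, -0.3128, 0.0296]
orientation: [180.0, 0.1, -38.4]
wrist_force: [-0.7, -0.3, -0.2]
finger_gap: 1.0
grasp_force: 0.0
```

>>> arm_command --targets '[0, 0, 0, 0, 0, 0, 0, 0, 0, 0, 0, 0, 0, 0, 0, 0, 0, 0, 0, 0, 0, 0, 0, 0, 0, 0, 0, 0, 0, 0, 0, 0, 0, 0, 0, 0, 0, 0, 0, 0, 0, 0, 0, 0, 0, 0, 0, 0, 0, 0, 0, 0, 0, 0, 0, 0, 0, 0, 0, 0, 0, 0, 0]' --force 55

```text
time: 41.45
ee_pos: [0.4239, -0.3131, 0.0295]
orientation: [180.0, 0.0, -38.5]
wrist_force: [0.9, -0.2, -0.4]
finger_gap: 0.177
grasp_force: 55.0
```

```bash
python3 -c "
from plan import *
print(monitor.sense()['joint_pos'].round(1))
plan([.6672,.0302],60,.072,.27,.19,19)"
```

```text
[-15.1  19.9 -32.   -0.  -38.2  66.7]
1.307881911897563e-19 2.170945379975984e-22 [-15.1   4.4 -11.8  -0.  -73.9  66.7] [-29.9  27.6  -5.5 -90.  -89.9  33.1] 52.82054875868441
4 [-17.   6.  -9. -10. -79.  62.] [ 0.424 -0.258  0.282] tip [ 0.512 -0.352  0.274] W [ 0.43 -0.33  0.65]
8 [-21.  10.  -5. -34. -86.  50.] [ 0.454 -0.121  0.26 ] tip [ 0.506 -0.225  0.204] W [ 0.43 -0.33  0.56]
12 [-25.  17.  -5. -62. -88.  38.] [0.544 0.005 0.28 ] tip [ 0.557 -0.067  0.175] W [ 0.45 -0.31  0.45]
16 [-29.  25.  -5. -84. -89.  33.] [0.643 0.042 0.312] tip [0.639 0.017 0.186] W [ 0.48 -0.29  0.35]
lift [-0.01  0.   -9.  ]
[[0, -0.09, -0.09, -8.99, 0.07, -0.06, 0.07], [0, -0.32, -0.36, -8.87, 0.26, -0.25, 0.28], [0, -0.67, -0.81, -8.66, 0.55, -0.55, 0.61], [0, -1.13, -1.44, -8.4, 0.93, -0.94, 1.05], [0, -1.66, -2.25, -8.13, 1.39, -1.42, 1.57], [0, -2.21, -3.24, -7.91, 1.9, -1.98, 2.15], [0, -2.74, -4.38, -7.75, 2.45, -2.6, 2.79], [0, -3.19, -5.64, -7.69, 3.03, -3.27, 3.45], [0, -3.52, -6.97, -7.74, 3.62, -3.97, 4.12], [0, -3.68, -8.32, -7.88, 4.22, -4.7, 4.77], [0, -3.66, -9.61, -8.09, 4.82, -5.43, 5.39], [0, -3.46, -10.79, -8.36, 5.4, -6.14, 5.95], [0, -3.12, -11.82, -8.66, 5.96, -6.82, 6.46], [0, -2.66, -12.67, -8.95, 6.47, -7.45, 6.89], [0, -2.14, -13.33, -9.22, 6.93, -8.01, 7.25], [0, -1.64, -13.81, -9.43, 7.32, -8.47, 7.52], [0, -1.22, -14.13, -9.57, 7.62, -8.83, 7.71], [0, -0.93, -14.31, -9.63, 7.81, -9.05, 7.83], [0, -0.83, -14.37, -9.62, 7.88, -9.13, 7.87]]
```

>>> arm_command --targets '[0, 0, 0, -1, 0, 0, 0, 0, 0, 0, -2.5, 0, 0, 0, 0, 0, 0, -4.2, 0, 0, 0, 0, 0, 0, -5.9, 0, 0, 0, 0, 0, 0, -7.6, 0, 0, 0, 0, 0, 0, -9, 0, 0, 0, 0, 0, 0, -9, 0, 0, 0, 0, 0, 0, -9, 0, 0, 0]'

```text
time: 42.45
ee_pos: [0.4235, -0.3129, 0.2987]
orientation: [-180.0, 0.1, -38.5]
wrist_force: [0.5, -0.0, -2.4]
finger_gap: 0.176
grasp_force: 55.0
```

>>> arm_command --targets '[0, -0.09, -0.09, 0.01, 0.07, -0.06, 0.07, 0, -0.32, -0.36, 0.13, 0.26, -0.25, 0.28, 0, -0.67, -0.81, 0.34, 0.55, -0.55, 0.61, 0, -1.13, -1.44, 0.6, 0.93, -0.94, 1.05, 0, -1.66, -2.25, 0.87, 1.39, -1.42, 1.57, 0, -2.21, -3.24, 1.09, 1.9, -1.98, 2.15, 0, -2.74, -4.38, 1.25, 2.45, -2.6, 2.79, 0, -3.19, -5.64, 1.31, 3.03, -3.27, 3.45, 0, -3.52, -6.97, 1.26, 3.62, -3.97, 4.12, 0, -3.68, -8.32, 1.12, 4.22, -4.7, 4.77, 0, -3.66, -9.61, 0.91, 4.82, -5.43, 5.39, 0, -3.46, -10.79, 0.64, 5.4, -6.14, 5.95, 0, -3.12, -11.82, 0.34, 5.96, -6.82, 6.46, 0, -2.66, -12.67, 0.05, 6.47, -7.45, 6.89, 0, -2.14, -13.33, -0.22, 6.93, -8.01, 7.25, 0, -1.64, -13.81, -0.43, 7.32, -8.47, 7.52, 0, -1.22, -14.13, -0.57, 7.62, -8.83, 7.71, 0, -0.93, -14.31, -0.63, 7.81, -9.05, 7.83, 0, -0.83, -14.37, -0.62, 7.88, -9.13, 7.87, 0, -0.83, -14.37, -0.62, 7.88, -9.13, 7.87]'

```text
time: 44.95
ee_pos: [0.6726, 0.0397, 0.3178]
orientation: [158.7, 90.0, -141.3]
wrist_force: [-0.3, -0.2, -1.5]
finger_gap: 0.175
grasp_force: 55.0
```

```bash
python3 - <<'E'
from pick import *
s=monitor.sense(); print(s["time"],s["ee_pos"],s["joint_pos"].round(1))
P,Rd,z=droppose([.6672,.0302],60,.072,.19,tilt=0); print(P,delta(P,Rd))
E
```

```text
44.95 [0.67264443 0.03967696 0.31777567] [-29.9  27.6  -5.5 -90.  -90.   33.1]
[0.6727     0.03972628 0.318     ] [-0.01 -0.    0.    0.   -0.   -0.  ]
```

>>> arm_command --targets '[0, 0.5, 0, 0, 0, 0, 0, 0, 1, 0, 0, 0, 0, 0, 0, 1.5, 0, 0, 0, 0, 0, 0, 2, 0, 0, 0, 0, 0, 0, 2.5, 0, 0, 0, 0, 0, 0, 2.9, 0, 0, 0, 0, 0, 0, 3.2, 0, 0, 0, 0, 0, 0, 3.4, 0, 0, 0, 0, 0, 0, 3.55, 0, 0, 0, 0, 0, 0, 3.65, 0, 0, 0, 0, 0, 0, 3.74, 0, 0, 0, 0, 0, 0, 3.74, 0, 0, 0, 0, 0]'

```text
time: 46.45
ee_pos: [0.6727, 0.0398, 0.2059]
orientation: [-70.8, 90.0, -10.8]
wrist_force: [0.3, -0.3, -1.7]
finger_gap: 0.177
grasp_force: 55.0
```

>>> arm_command --targets '[0.4, 0, 0, 0, 0, 0, 0, 0.4, 0, 0, 0, 0, 0, 0, 0.7, 0, 0, 0, 0, 0, 0, 0.7, 0, 0, 0, 0, 0, 0, 0.7, 0, 0, 0, 0, 0, 0, 0.7, 0, 0, -1, 0, 0, 0, 0.7, 0, 0, -2, 0, 0, 0, 0.7, 0, 0, -3, 0, 0, 0, 0.7, 0, 0, -4, 0, 0, 0, 0.7, 0, 0, -5, 0, 0, 0, 0.7, 0, 0, -5, 0, 0, 0]'

```text
time: 47.82
ee_pos: [0.5974, -0.0921, 0.2057]
orientation: [-127.9, 90.0, -68.0]
wrist_force: [0.6, 0.8, 0.0]
finger_gap: 0.699
grasp_force: 0.0
```

```bash
python3 - <<'E'
from h import *
a=grab_frame("side"); t=grab_frame("top"); o=np.zeros((600,800,3),np.uint8)
o[:,:]=cv2.resize(a[120:270,140:340],(800,600),interpolation=cv2.INTER_CUBIC)
o[:240,:400]=cv2.resize(t[105:195,150:300],(400,240),interpolation=cv2.INTER_CUBIC)
o=o; cv2.imwrite("pics/fin.png",o[:,:,::-1])
E
```

```text
(no output)
```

View pics/fin.png

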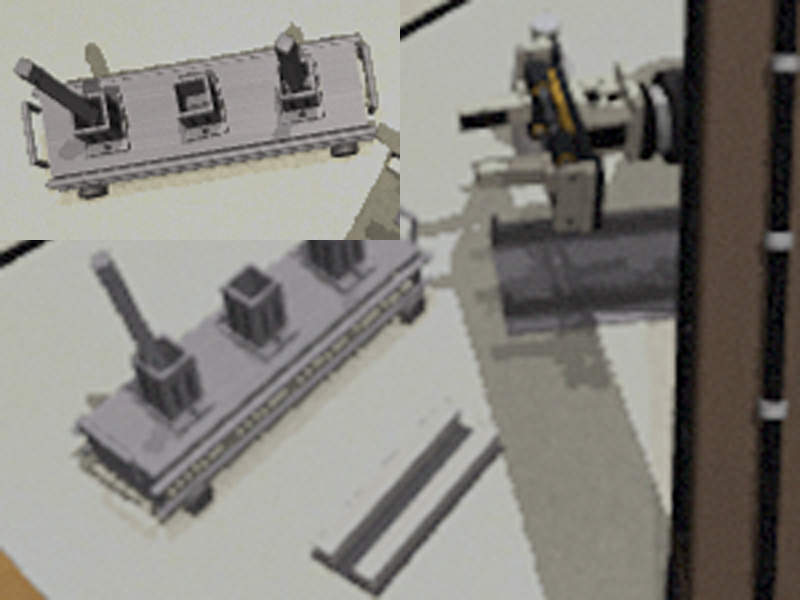

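Both osteotomes stand in separate cups: the left cup (tip at inset (25,68)) and the fitted right cup (tip at inset (287,42)). All three holders are square and the rest is empty.

```bash
python3 -c "
from cell import hand_in
print(hand_in())"
```

```text
the job is handed in; nothing more can be done
None
```

The job is handed in after about 48 s: both spare holders are locked square in slots 1 and 2, the two osteotomes that were present then went in blade down, in holder A and the fitted cup, and the robot stands clear; the judging result was not shown to me.

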